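Put the worktop in order after cooking

TASK

Cooking is done: put the five things left along the front of the worktop back where each belongs - the lemon and the garlic in the bowl, the spice jar and the pepper mill upright in the wells of the bamboo stand that are made for them (the jar in the small one, the mill in the large one), and the steel scourer in the empty bay of the sink caddy, beside the dish soap. The jar and the mill should stand right down on the floors of their wells, and the tin and the glass should stay where they are.

Things in the scene. Friction and masses are not known exactly. Their poses are not given: they have to be found in the camera images.
- lemon: the yellow lemon lying on the worktop, 72 long (its own x) x 57 (its own y) x 58 mm high; origin under its middle, at the worktop when it lies as found (so 29 mm below its centre)
- garlic: the whole pale garlic bulb, 48 x 50 mm and 51 mm high to the tip of its stalk, widest (50 mm) about 20 mm up; origin under its middle
- spice_jar: the small round spice jar with a label and a green cap, the only one here: 46 mm diameter all the way up, 106 mm high; origin at the centre of its foot, z up
- mill: the brown turned-wood pepper mill: 58 mm diameter foot, 150 mm high; its head is a 50 mm ball between 109 and 139 mm up, good to grip, and does not turn; origin at the centre of its foot, z up
- scourer: the loose ball of curled steel wire, a pot scourer, 54 x 60 mm and 43 mm high, firm; origin under its middle
- bowl: the small white ceramic bowl, fixed, 150 mm across the rim and 58 mm high, walls 4 mm, curving in to a floor about 70 mm across and 7 mm above the worktop; origin at the centre of its underside. (Wall cabinets overhang the back of the worktop behind the bowl, stand and caddy: their fronts at x = 0.61 m, undersides 0.55 m up)
- stand: bamboo condiment stand, fixed, a block 96 (x) x 170 (y) x 34 mm high with two round wells, 26 mm deep, their floors 8 mm above the worktop: the small one, 58 mm wide, centred at own (0, +42 mm), for the spice jar; the large one, 74 mm wide, at own (0, -36 mm), for the pepper mill; origin at the centre of its underside
- caddy: low steel sink caddy with slotted sides, fixed, 86 (x) x 158 (y) mm, rim 43 mm high, two bays with floors 6 mm above the worktop: in the smaller the 170 mm high dish-soap bottle stands already (fixed, at own y -52 mm, 58 x 40 mm in x, y); the empty one, 80 (x) x 86 (y) mm inside, is centred at own (0, +33 mm) and takes the scourer turned any way; origin at the centre of its underside
- tin: a short round food tin, 75 mm diameter, 58 mm high, loose, standing among the things; not part of the job; origin at the centre of its foot
- glass: an empty clear drinking glass, 81 mm diameter, 92 mm high, loose, at the left-hand end of the row, in front of the sink; not part of the job; origin at the centre of its foot

How it is judged:
At the end, for the whole second after the job is handed in: Lemon and garlic lie in the bowl (within 62 mm of its axis); scourer in the empty caddy bay; spice jar in the small well, mill in the large well, each on its floor within 5 mm and upright within 0.15 rad; all at rest. Tin and glass upright, within 30 mm of where they were (horizontal distance between each of lemon, garlic and bowl below 0.062 m and height (world z) of lemon between 0.004 and 0.085 m and height (world z) of garlic between 0.004 and 0.085 m and x of spice_jar in the frame of stand between -0.012 and 0.012 m and y of spice_jar in the frame of stand between 0.03 and 0.054 m and z of spice_jar in the frame of stand between 0.003 and 0.013 m and x of mill in the frame of stand between -0.014 and 0.014 m and y of mill in the frame of stand between -0.05 and -0.022 m and z of mill in the frame of stand between 0.003 and 0.013 m and x of scourer in the frame of caddy between -0.036 and 0.036 m and y of scourer in the frame of caddy between -0.003 and 0.069 m and z of scourer in the frame of caddy between 0.002 and 0.055 m and angle between each of spice_jar, mill's own z axis and vertical below 0.15 rad and linear speed of each of lemon, garlic, spice_jar, mill, scourer below 0.03 m/s and distance of each of tin, glass from where it was at the start of the episode below 0.03 m and angle between each of tin, glass's own z axis and vertical below 0.2 rad); the robot touches nothing.
It fails at once if the tin or the glass is pushed more than 30 mm or tipped (distance of any of tin, glass from where it was at the start of the episode above 0.03 m or angle between any of tin, glass's own z axis and vertical above 0.3 rad).
It also fails if it takes over 128 s, if anything falls off the work surface, if the arm or the gripper's body presses on something with over 40 N, if the wrist force passes 120 N, or if a joint passes its speed limit or range.

ROBOT

A 6-joint arm with a two-finger parallel gripper is mounted at the origin on a cart in front of the work surface, level with it; the furniture and walls round the work are solid. World frame = base frame: x ahead of the robot, y to its left, z up, the work surface at z = 0. Lengths are in m, angles in rad, forces in N, time in s.
With the tool pointing down it reaches from about 0.15 to 0.775 m from the base axis. Payload 6.1 kg.
Tool frame: the origin (TCP) lies at the very end of the fingers, on their centre line; the grasp point (between the pads) lies 19 mm behind it (arm.grasp_offset is the distance from the TCP to the grasp point, in m); z points along the fingers, x is the direction in which the jaws open and shut, and the axes are right-handed (so a half turn about z gives the same grasp; the last joint's range is limited). The gripper opens to 85 mm and grips with 20 to 120 N. Pads are 22 mm wide; open, the fingers measure 114 mm over their backs; the gripper's body (76 mm by 85 mm) begins 54 mm behind the grasp point. The pads swing forward as they close: fully open they stand 13 mm farther back than shut.
Start: joints at [1.209, 0.126, -0.04, 1.405, 0, 1.571], TCP at [0.186, 0.491, 0.231] pointing down, gripper open.
Joint ranges: [-2.72, 2.72], [-0.95, 1.95], [-1.27, 1.35], [-1.78, 2.02], [-1.46, 1.47], [-3.14, 3.14]. Speed limits (rad/s): [2.39, 2.39, 3.01, 3.14, 3.14, 3.14].

INTERFACE

Orientations are given as a 3x3 rotation matrix whose columns are the frame's x, y, z axes.
In Python, from bench import arm gives the robot as it stands.
- The arm moves only by the shell command python3 -m crank 'ROWS' [OPENING]. ROWS is JSON, a list of rows, each an object with "linear": the shift along the tool's x, y, z in mm, a list of three; "twist": the turn about the tool's z in rad. In form: [{"linear": [dx, dy, dz], "twist": twist}, ...]. A call has 1 to 20 rows; each row shifts and turns the commanded pose from where the row before left it, along the tool's axes as they then stand; what a row does not reach is not made up. A row lasts 1/10 s, in which the tool goes at most 50 mm and 8.59 degrees, less where a joint would pass 70% of its speed; a pose out of reach is approached as far as the arm can. A call is refused whole if a number of a shift passes 50 or a number of a turn 0.15, either way. A call with a gripper value outside its range is refused whole. OPENING is the closure, from -1 (fully open) to 1 (shut), set as the call begins (- or left out, the last holds). The fingers move at their own pace and stop on an object; the grip force is fixed at half the most. Time passes only in rows, so rows that do not move let the fingers close. It gives the time, the measured TCP pose, the force and the opening at its end, in the units of the state.
- arm.read_state(): the state, without advancing time (a new reading comes with each control period).
- arm.get_image(name): name is "scene" or "top" or "wrist"; returns the picture (400x640x3 uint8, red, green, blue); there is no depth.
- arm.get_calibration(name): a dict with "fx", "fy", "cx", "cy" (pixels), "view" (4x4, takes a point from world to camera coordinates); the wrist camera has in their place "T_tool_cam" (4x4, takes a point from camera to tool coordinates, whose origin is the TCP and whose axes are the tool frame's). Camera axes: x right, y up, looking along -z (the intrinsics and any distortion apply to the point x, -y, -z); pixel columns grow to the right and rows downward; lengths in m; the calibration is good to about 2 mm. The wrist camera is an equidistant fisheye: a pixel r from the principal point sees the ray r / f radians off the axis. A picture is of the moment at which its call begins: read the wrist's pose just before it. get_calibration takes no time and is no camera call.
- arm.sign_off(): hands the job in, once; it reports no verdict.
The state is a dict: "time": time; "joint_positions": joint angles; "joint_velocities": joint speeds; "joint_torque": joint torques, N m; "ee_pos": TCP position; "eef_rot": TCP orientation; "wrist_force": force on the tool from outside, world axes, zero at the start; "torque": the same for the moment, N m; "grip_width": opening from 0.0 (shut) to 1.0 (fully open).
Only numpy, scipy, OpenCV 4.12 (cv2) and the standard library are available. Lean on these libraries where they do the work, as an engineer would, in place of code of your own. Each camera call takes 0.05 s, during which the arm holds its last target.

## Working session

There is one attempt and no reset: what is moved stays moved. The work goes in short steps, Python scripts to look and compute and a shell command to move; the robot and the scene stay as the last step left them, time stands still between calls to the robot, and variables do not carry over. Pictures are saved under pics/ and viewed, and the job is handed in when it is done.

```bash
mkdir -p pics; ls; python3 - <<'E'
from bench import arm
import cv2,numpy as np
s=arm.read_state();print(s)
for n in("scene","top","wrist"):
    cv2.imwrite(f"pics/{n}0.png",arm.get_image(n)[:,:,::-1]);print(n,arm.get_calibration(n))
print(arm.grasp_offset)
E
```

```text
pics
{'time': 0.0, 'joint_positions': array([ 1.20897976e+00,  1.26380823e-01, -4.06011958e-02,  1.40539735e+00,
        6.69759408e-06,  1.57078245e+00]), 'joint_velocities': array([-0.00017474,  0.00022701, -0.00019902, -0.00011228,  0.00032629,
        0.00077028]), 'joint_torque': array([ 8.88954091e-04, -4.35915112e+01,  3.52925062e+01,  1.75990822e-02,
       -9.37301735e-06, -2.80142736e-06]), 'ee_pos': array([0.1856914 , 0.49063199, 0.23053115]), 'eef_rot': array([[ 3.53960345e-01,  9.35260260e-01, -5.66619899e-04],
       [ 9.35259091e-01, -3.53960799e-01, -1.47817931e-03],
       [-1.58304359e-03, -6.71955490e-06, -9.99998747e-01]]), 'wrist_force': array([-0.15531503, -0.39149524, -1.33272787]), 'torque': array([-0.00686524, -0.0145287 , -0.00677814]), 'grip_width': 0.9980527739117032}
scene {'fx': 389.45183656085794, 'fy': 389.45183656085794, 'cx': 312.5029705751878, 'cy': 204.71893885676357, 'view': array([[ 0.58404234, -0.81168288,  0.00809014, -0.2199106 ],
       [ 0.53333095,  0.39123092,  0.74999764, -0.28128396],
       [-0.61192536, -0.43371565,  0.66139103, -0.920
[... 202 characters left out ...]
, -0.9998604 , -0.00875019,  0.05144005],
       [ 0.99351532,  0.01315549,  0.11293472, -0.44255931],
       [-0.11280384, -0.01030098,  0.99356388, -1.22938855],
       [ 0.        ,  0.        ,  0.        ,  1.        ]])}
wrist {'fx': 309.70691628693146, 'fy': 309.70691628693146, 'cx': 318.47580992085653, 'cy': 197.10732145076702, 'T_tool_cam': array([[ 9.99999892e-01,  4.50216398e-04,  1.19375388e-04,
         2.85001787e-04],
       [ 4.64994757e-04, -9.50163984e-01, -3.11750202e-01,
        -7.94837898e-02],
       [-2.69288585e-05,  3.11750223e-01, -9.50164090e-01,
        -1.42426766e-01],
       [ 0.00000000e+00,  0.00000000e+00,  0.00000000e+00,
         1.00000000e+00]])}
0.0187
```

View pics/scene0.png

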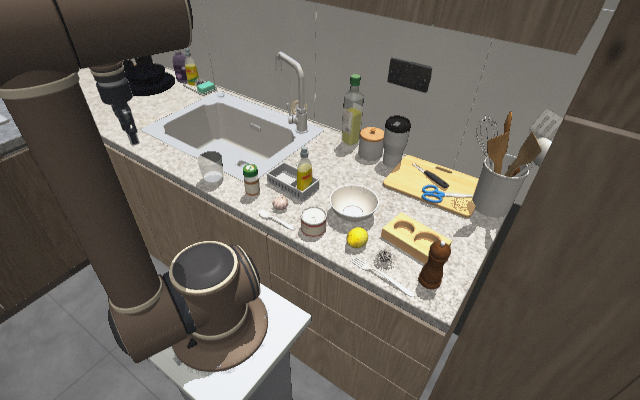

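View pics/top0.png

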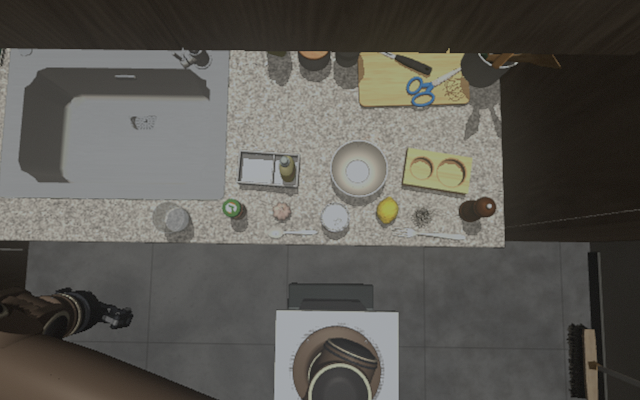

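View pics/wrist0.png

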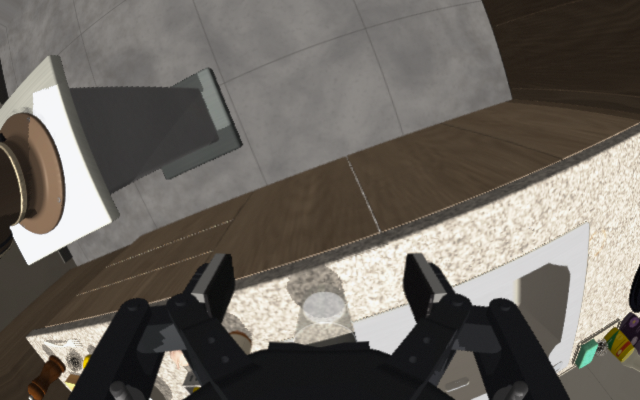

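Scene and top show everything: a row along the front, left to right: glass, jar (green), garlic, tin, lemon, scourer, mill; behind them caddy, bowl and stand. Next I'll zoom in and measure.

```bash
cat > h.py <<'E'
import numpy as np,cv2
from bench import arm
def ray(n,u,v):
    c=arm.get_calibration(n);V=c['view'];R=V[:3,:3];o=-R.T@V[:3,3]
    d=R.T@np.array([(u-c['cx'])/c['fx'],-(v-c['cy'])/c['fy'],-1]);return o,d
def onz(n,u,v,z):
    o,d=ray(n,u,v);return (o+d*(z-o[2])/d[2])[:2]
def wray(u,v,s=None):
    s=s or arm.read_state();c=arm.get_calibration('wrist');R=s['eef_rot'];T=c['T_tool_cam']
    a=np.array([u-c['cx'],v-c['cy']]);r=np.hypot(*a);th=r/c['fx']
    k=a/r if r>1e-9 else a*0
    d=np.array([k[0]*np.sin(th),-k[1]*np.sin(th),-np.cos(th)])
    return s['ee_pos']+R@T[:3,3],R@T[:3,:3]@d
def wonz(u,v,z,s=None):
    o,d=wray(u,v,s);return (o+d*(z-o[2])/d[2])[:2]
def proj(n,p):
    c=arm.get_calibration(n);q=c['view'][:3,:3]@np.array(p)+c['view'][:3,3]
    return np.array([c['cx']+c['fx']*q[0]/-q[2],c['cy']-c['fy']*q[1]/-q[2]])
E
python3 - <<'E'
import cv2
a=cv2.imread('pics/top0.png');cv2.imwrite('pics/topzL.png',cv2.resize(a[140:250,150:350],None,fx=4,fy=4,interpolation=cv2.INTER_CUBIC))
cv2.imwrite('pics/topzR.png',cv2.resize(a[130:250,320:510],None,fx=4,fy=4,interpolation=cv2.INTER_CUBIC))
a=cv2.imread('pics/scene0.png');cv2.imwrite('pics/scz.png',cv2.resize(a[130:300,190:460],None,fx=2.9,fy=2.9,interpolation=cv2.INTER_CUBIC))
E
```

```text
(no output)
```

View pics/topzL.png

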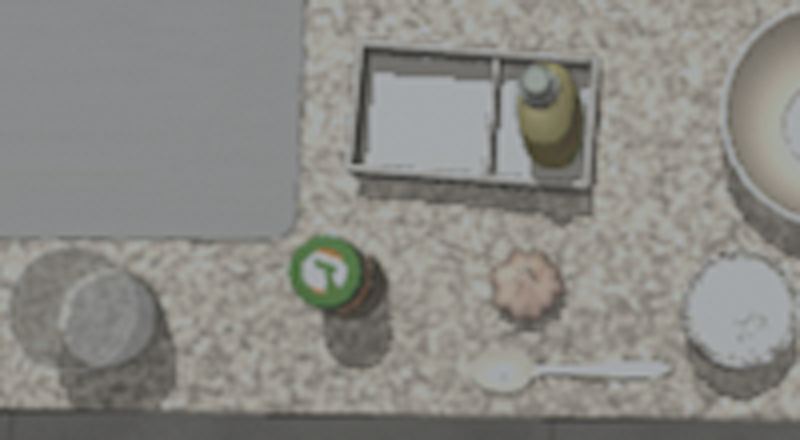

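View pics/topzR.png

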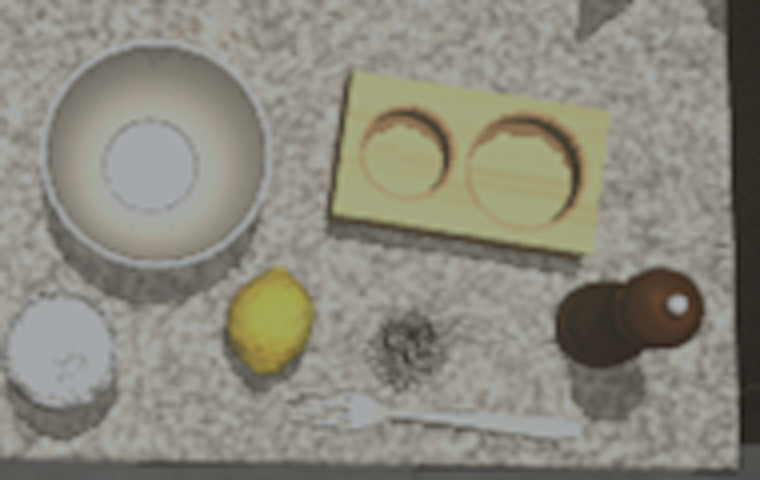

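View pics/scz.png

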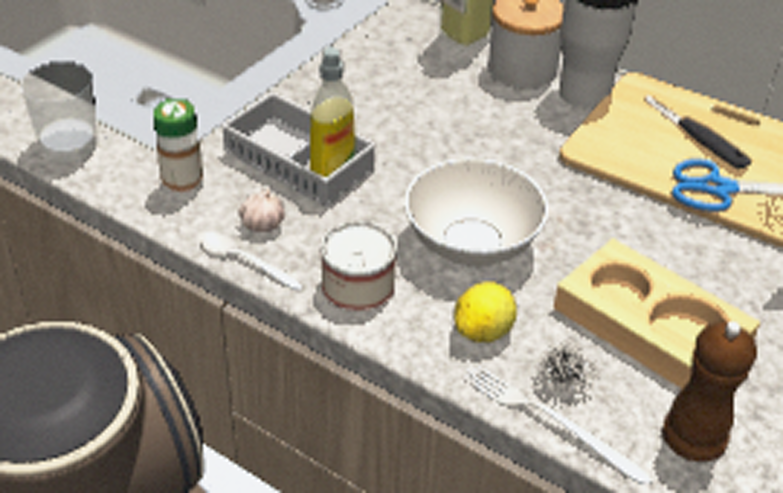

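```bash
python3 - <<'E'
from h import *
L=lambda x,y:(150+x/4,140+y/4)
R=lambda x,y:(320+x/4,130+y/4)
P={'glass':(L(105,318),.046),'jar':(L(327,272),.106),'garlic':(L(527,287),.022),'tin':(L(740,310),.058),'c1':(L(362,47),.043),'c2':(L(600,58),.043),'c3':(L(592,187),.043),'c4':(L(350,170),.043),
'bowl':(R(156,155),.058),'lemon':(R(272,320),.029),'lt1':(R(281,268),.029),'lt2':(R(263,372),.029),'scour':(R(408,347),.02),'millhead':(R(662,308),.124),'millknob':(R(678,304),.147),'millfoot':(R(598,325),.01),
's1':(R(352,72),.034),'s2':(R(610,112),.034),'s3':(R(590,255),.034),'s4':(R(332,215),.034),'w1':(R(406,153),.034),'w2':(R(525,171),.034),'edge':(R(400,460),0)}
Q={k:onz('top',*p,z) for k,(p,z) in P.items()}
for k in Q: print(k,Q[k].round(4))
s=sum(Q['s%d'%i] for i in(1,2,3,4))/4;yv=Q['s1']+Q['s4']-Q['s2']-Q['s3'];a=np.arctan2(-yv[0],yv[1]);print('stand',s,a)
r=np.array([[np.cos(a),-np.sin(a)],[np.sin(a),np.cos(a)]]);print(s+r@[0,.042],s+r@[0,-.036],r.T@(Q['w1']-s))
s=sum(Q['c%d'%i] for i in(1,2,3,4))/4;yv=Q['c1']+Q['c4']-Q['c2']-Q['c3'];a=np.arctan2(-yv[0],yv[1]);print('caddy',s,a)
r=np.array([[np.cos(a),-np.sin(a)],[np.sin(a),np.cos(a)]]);print(s+r@[0,.033])
# scene checks
S=lambda x,y:(190+x/2.9,130+y/2.9)
for k,p,z in(('jarcap',S(174,110),.106),('garlic',S(262,212),.022),('tin',S(360,247),.058),('lemon',S(486,311),.029),('scour',S(565,370),.02),('millhead',S(725,352),.124),('bowl',S(477,205),.058),('w1',S(621,281),.034),('w2',S(690,315),.034)):print(k,onz('scene',*p,z).round(4))
E
```

```text
glass [0.3762 0.418 ]
jar [0.4025 0.2649]
garlic [0.4018 0.1493]
tin [0.3861 0.0107]
c1 [0.5559 0.259 ]
c2 [0.5506 0.1033]
c3 [0.4656 0.1069]
c4 [0.4747 0.2642]
bowl [ 0.5122 -0.0496]
lemon [ 0.4096 -0.1277]
lt1 [ 0.4437 -0.1336]
lt2 [ 0.3757 -0.1217]
scour [ 0.3938 -0.2176]
millhead [ 0.4116 -0.3481]
millknob [ 0.4118 -0.3497]
millfoot [ 0.4108 -0.3448]
s1 [ 0.5733 -0.1798]
s2 [ 0.5487 -0.3482]
s3 [ 0.4542 -0.3332]
s4 [ 0.4783 -0.1662]
w1 [ 0.5198 -0.2147]
w2 [ 0.5089 -0.2921]
edge [ 0.3206 -0.2157]
stand [ 0.51362561 -0.2568534 ] -0.14397769061695861
[ 0.5196518  -0.21528797] [ 0.5084603  -0.29248091] [7.51340936e-05 4.26179651e-02]
caddy [0.51169681 0.18332676] -0.046124125601234744
[0.51321837 0.21629166]
jarcap [0.4026 0.2588]
garlic [0.4019 0.1418]
tin [0.3875 0.0027]
lemon [ 0.4112 -0.131 ]
scour [ 0.3971 -0.2257]
millhead [ 0.404  -0.3547]
bowl [ 0.511  -0.0579]
w1 [ 0.5215 -0.2203]
w2 [ 0.5183 -0.2946]
```

```bash
python3 -m crank '[{"linear":[0,0,0],"twist":0.134},{"linear":[0,0,0],"twist":0.134},{"linear":[0,0,0],"twist":0.134},{"linear":[0,0,0],"twist":0.134},{"linear":[0,0,0],"twist":0.134},{"linear":[0,0,0],"twist":0.134},{"linear":[0,0,0],"twist":0.134},{"linear":[0,0,0],"twist":0.134},{"linear":[0,0,0],"twist":0.137},{"linear":[42.8,45,0],"twist":0},{"linear":[42.8,45,0],"twist":0},{"linear":[42.8,45,0],"twist":0},{"linear":[42.8,45,0],"twist":0},{"linear":[42.8,45,0],"twist":0},{"linear":[0,0,0],"twist":0},{"linear":[0,0,0],"twist":0}]' -1
cat > look.py <<'E'
import sys
from h import *
s=arm.read_state();print(s['time'],s['ee_pos'].round(4),s['eef_rot'][:,0].round(4),s['grip_width'])
cv2.imwrite(f'pics/{sys.argv[1]}.png',arm.get_image(sys.argv[2] if len(sys.argv)>2 else 'wrist')[:,:,::-1])
E
python3 look.py w1
```

```text
time: 1.75
ee_pos: [0.3588, 0.3088, 0.2311]
eef_rot: [[1.0, -0.003, -0.001], [-0.003, -1.0, -0.0], [-0.001, 0.0, -1.0]]
wrist_force: [-0.7, -0.1, -0.2]
grip_width: 0.999
1.75 [0.3588 0.3088 0.2311] [ 1.0e+00 -3.3e-03 -6.0e-04] 0.9986478341432014
```

View pics/w1.png

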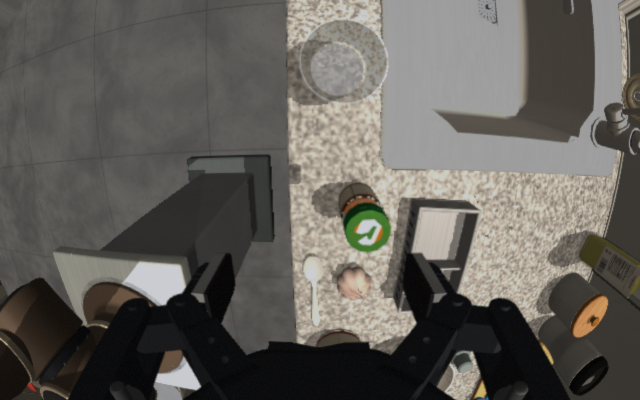

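Wrist: jar cap at (367,228), garlic (354,281), glass rim centre (344,62), caddy bay (445,237).

```bash
python3 - <<'E'
from h import *
a=cv2.imread('pics/w1.png')
for n,p,z in(('jarcap',(367,228),.106),('garlic',(354,281),.022),('glassrim',(344,62),.092)):print(n,wonz(*p,z).round(4))
h=cv2.cvtColor(a,cv2.COLOR_BGR2HSV);m=cv2.inRange(h,(45,100,30),(80,255,255))
c=max(cv2.findContours(m,0,2)[0],key=cv2.contourArea);print(cv2.boundingRect(c),cv2.minEnclosingCircle(c))
h=cv2.cvtColor(cv2.imread('pics/top0.png'),cv2.COLOR_BGR2HSV);m=cv2.inRange(h,(45,100,30),(80,255,255))
c=max(cv2.findContours(m,0,2)[0],key=cv2.contourArea);q=cv2.minEnclosingCircle(c);print(q,onz('top',*q[0],.104))
E
```

```text
jarcap [0.4047 0.271 ]
garlic [0.4064 0.1549]
glassrim [0.3814 0.4238]
(344, 204, 46, 48) ((366.61328125, 227.1171875), 24.116174697875977)
((225.5, 208.0), 6.020897388458252) [0.40251803 0.28064391]
```

```bash
python3 -m crank '[{"linear":[22.5,20,30],"twist":0},{"linear":[22.5,20,30],"twist":0},{"linear":[0,0,0],"twist":0},{"linear":[0,0,0],"twist":0}]' -1
python3 look.py w2
```

```text
time: 2.2
ee_pos: [0.402, 0.2706, 0.1707]
eef_rot: [[1.0, 0.001, -0.002], [0.001, -1.0, -0.001], [-0.002, 0.001, -1.0]]
wrist_force: [-0.0, -0.2, 0.7]
grip_width: 1.002
2.2 [0.402  0.2706 0.1707] [ 1.      0.0013 -0.0019] 1.0018908061738492
```

View pics/w2.png

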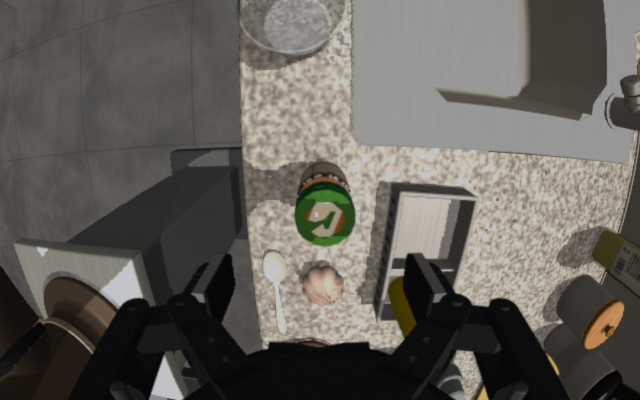

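```bash
python3 - <<'E'
from h import *
s=arm.read_state()
a=cv2.imread('pics/w2.png')
h=cv2.cvtColor(a,cv2.COLOR_BGR2HSV);m=cv2.inRange(h,(45,100,30),(80,255,255))
c=max(cv2.findContours(m,0,2)[0],key=cv2.contourArea);print(cv2.boundingRect(c),cv2.minEnclosingCircle(c))
print(s['ee_pos'])
for p,z in(((325,215),.106),((325,214),.106),((322,285),.022),((293,10),.092)):print(wonz(*p,z).round(4))
for p in ((325-30,215),(325+30,215)):print(wonz(*p,.106))
E
```

```text
(295, 182, 60, 64) ((324.5, 213.5), 31.693946838378906)
[0.40232489 0.27104716 0.17166098]
[0.4076 0.2693]
[0.4076 0.2701]
[0.407 0.151]
[0.3847 0.4171]
[0.38589873 0.26925814]
[0.4293525  0.26928751]
```

```bash
python3 -m crank '[{"linear":[1,0.5,38],"twist":0},{"linear":[1,0.5,38],"twist":0},{"linear":[1,0.5,38],"twist":0},{"linear":[0,0,0],"twist":0},{"linear":[0,0,0],"twist":0}]' -1
python3 look.py w3;  python3 -m crank '[{"linear":[0,0,0],"twist":0},{"linear":[0,0,0],"twist":0},{"linear":[0,0,0],"twist":0},{"linear":[0,0,0],"twist":0},{"linear":[0,0,0],"twist":0},{"linear":[0,0,0],"twist":0},{"linear":[0,0,0],"twist":0},{"linear":[0,0,0],"twist":0}]' 1
```

```text
time: 2.75
ee_pos: [0.4058, 0.2695, 0.0586]
eef_rot: [[1.0, 0.002, 0.0], [0.002, -1.0, 0.0], [0.0, -0.0, -1.0]]
wrist_force: [-0.7, 0.5, 1.0]
grip_width: 0.999
2.75 [0.4058 0.2695 0.0586] [1.0e+00 1.8e-03 2.0e-04] 0.9994039678404226
time: 3.6
ee_pos: [0.4067, 0.2689, 0.059]
eef_rot: [[1.0, -0.0, 0.002], [-0.0, -1.0, 0.002], [0.002, -0.002, -1.0]]
wrist_force: [-2.6, -0.5, 8.2]
grip_width: 0.513
```

View pics/w3.png

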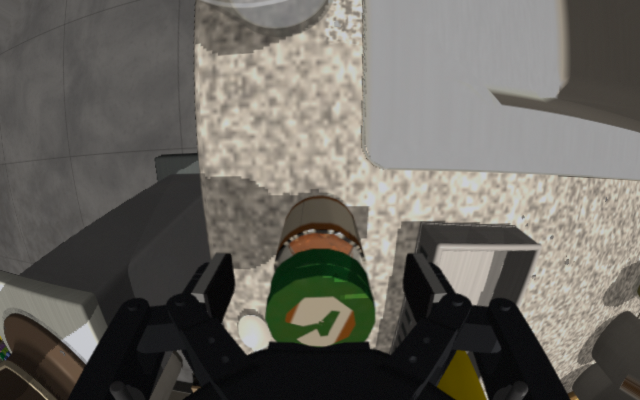

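```bash
python3 -m crank '[{"linear":[0,0,-25],"twist":0},{"linear":[0,0,-45],"twist":0},{"linear":[0,0,-45],"twist":0},{"linear":[0,0,-45],"twist":0},{"linear":[0,44,-20],"twist":0},{"linear":[0,44,0],"twist":0},{"linear":[0,44,0],"twist":0},{"linear":[0,44,0],"twist":0},{"linear":[0,44,0],"twist":0},{"linear":[0,44,0],"twist":0},{"linear":[0,44,0],"twist":0},{"linear":[0,44,0],"twist":0},{"linear":[20,30,0],"twist":0},{"linear":[0,0,0],"twist":0},{"linear":[0,0,0],"twist":0}]' 
python3 look.py w4;python3 look.py s4 scene
```

```text
time: 5.1
ee_pos: [0.4259, -0.1142, 0.2372]
eef_rot: [[1.0, -0.002, -0.001], [-0.002, -1.0, 0.0], [-0.001, -0.0, -1.0]]
wrist_force: [0.1, -0.1, -1.7]
grip_width: 0.513
5.1 [ 0.4259 -0.1142  0.2372] [ 1.0e+00 -2.1e-03 -7.0e-04] 0.5126859145986744
5.15 [ 0.4257 -0.1135  0.2373] [ 1.e+00 -7.e-04 -6.e-04] 0.5179292370541908
```

View pics/w4.png

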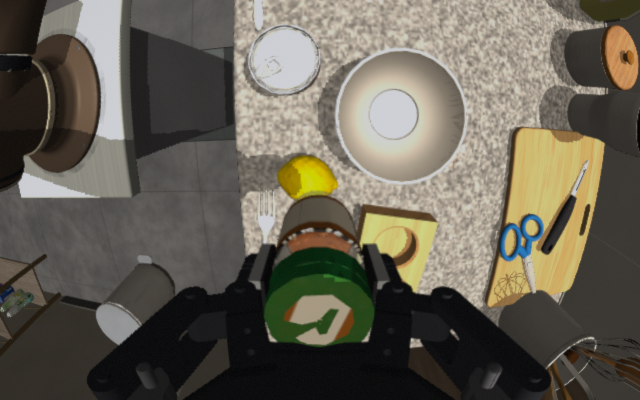

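View pics/s4.png

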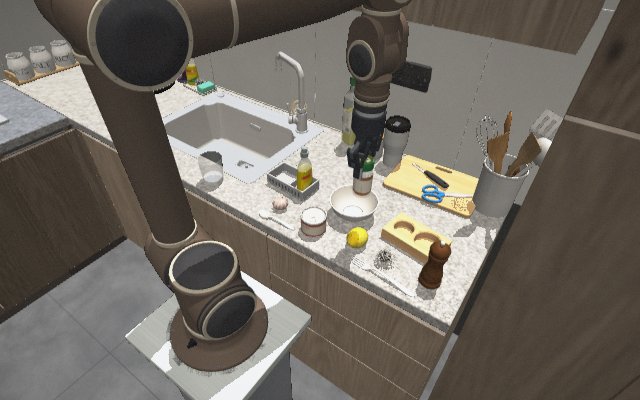

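Jar is held (label and cap between the fingers); the wrist view shows the stand's corners at (362,206), (437,218), the bowl rim about (401,116), lemon (308,177), tin (284,60).

```bash
python3 - <<'E'
from h import *
a=cv2.imread('pics/w4.png');cv2.imwrite('pics/w4z.png',cv2.resize(a[190:300,340:460],None,fx=5,fy=5,interpolation=cv2.INTER_CUBIC))
s=arm.read_state()
for n,p,z in(('bowl',(401,116),.058),('lemon',(308,177),.029),('tin',(284,60),.058),('s4',(362,206),.034),('s1',(437,218),.034)):print(n,wonz(*p,z,s).round(4))
E
```

```text
bowl [ 0.5131 -0.0487]
lemon [ 0.4139 -0.1233]
tin [0.3911 0.0083]
s4 [ 0.4782 -0.1576]
s1 [ 0.5764 -0.1743]
```

View pics/w4z.png

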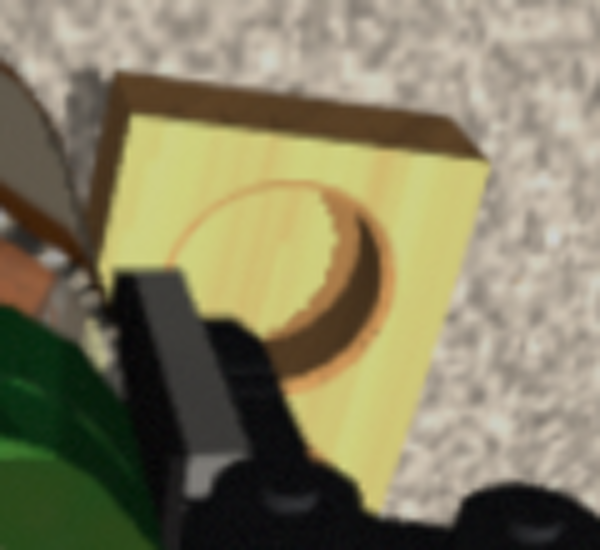

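```bash
python3 - <<'E'
from h import *
s=arm.read_state();o=-.4
for n,p,z in(('s4',(365.6+o,212.4+o),.034),('s1',(437.6+o,222+o),.034),('w1',(396.6+o,247.4+o),.034)):print(n,wonz(*p,z,s).round(4))
p4,p1=[wonz(*p,.034,s) for p in((365.2,212),(437.2,221.6))]
u=(p1-p4);print(np.hypot(*u));u/=np.hypot(*u);y=np.array([-u[1],u[0]]);c=(p1+p4)/2-y*.085;print(c,np.arctan2(u[1],u[0]),c+y*.042,c-y*.036)
# foot of jar in the picture, expected vs TCP
R=s['eef_rot'];print(s['ee_pos'])
E
```

```text
s4 [ 0.4824 -0.1653]
s1 [ 0.5774 -0.1792]
w1 [ 0.5257 -0.2136]
0.09596655191237025
[ 0.51754564 -0.25633295] -0.14592903540702934 [ 0.52365293 -0.21477936] [ 0.51231082 -0.29195032]
[ 0.42568937 -0.11311698  0.23738271]
```

```bash
python3 -m crank '[{"linear":[32.3,33.4,0],"twist":0},{"linear":[32.3,33.4,0],"twist":0},{"linear":[32.3,33.4,0],"twist":0},{"linear":[0,0,40],"twist":0},{"linear":[0,0,40],"twist":0},{"linear":[0,0,40],"twist":0},{"linear":[0,0,0],"twist":0},{"linear":[0,0,0],"twist":0}]' 
python3 look.py w5;python3 look.py s5 scene; python3 look.py t5 top; python3 - <<'E'
import cv2
a=cv2.imread('pics/s5.png');cv2.imwrite('pics/s5z.png',cv2.resize(a[140:290,340:480],None,fx=4,fy=4,interpolation=cv2.INTER_CUBIC))
E
```

```text
time: 6.0
ee_pos: [0.5228, -0.2127, 0.118]
eef_rot: [[1.0, 0.002, -0.001], [0.002, -1.0, 0.0], [-0.001, -0.0, -1.0]]
wrist_force: [0.2, 0.4, 0.6]
grip_width: 0.514
6.0 [ 0.5228 -0.2127  0.118 ] [ 1.      0.0015 -0.001 ] 0.51446090197439
6.05 [ 0.5239 -0.2133  0.1195] [1.     0.0013 0.0021] 0.5141613487598069
6.1 [ 0.5245 -0.2138  0.1202] [1.     0.001  0.0037] 0.516494267904316
```

View pics/w5.png

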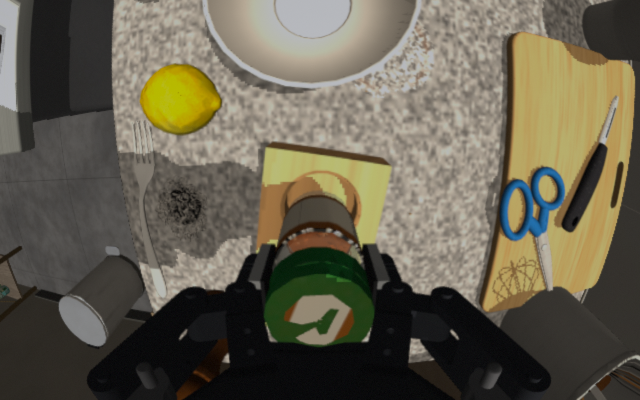

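View pics/s5z.png

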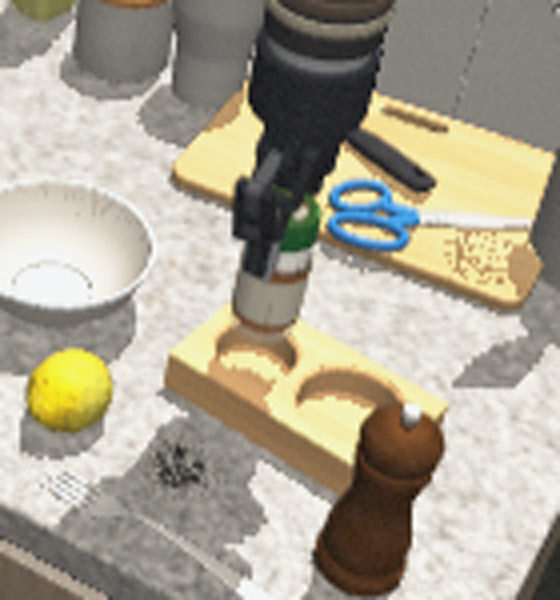

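```bash
python3 - <<'E'
import cv2
a=cv2.imread('pics/w5.png');cv2.imwrite('pics/w5z.png',cv2.resize(a[140:260,250:400],None,fx=5,fy=5,interpolation=cv2.INTER_CUBIC))
E
```

```text
(no output)
```

View pics/w5z.png

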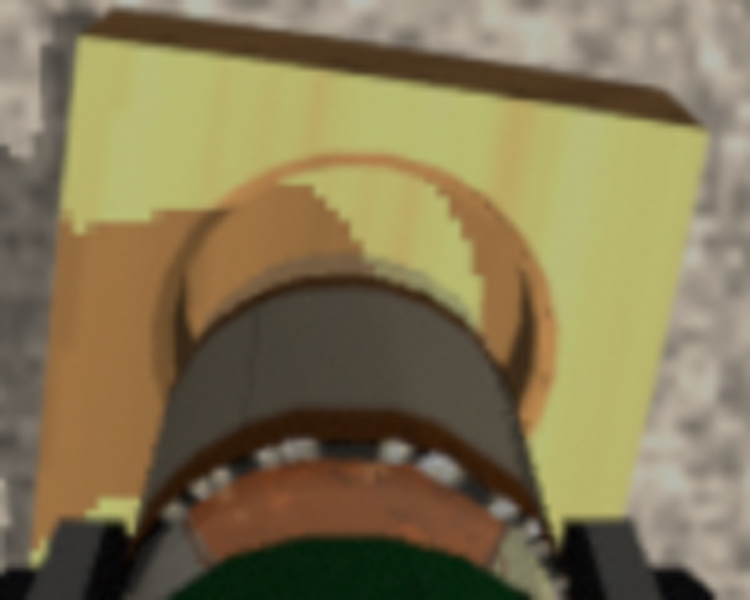

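```bash
python3 - <<'E'
from h import *
s=arm.read_state();print(s['ee_pos'])
for z,pts in((.034,((155,345),(556,345),(355,152),(78,38),(708,128))),(.06,((175,370),(515,370),(345,255)))):
    for p in pts: print(z,wonz(250+p[0]/5-.4,140+p[1]/5-.4,z,s).round(4))
E
```

```text
[ 0.52464756 -0.21400452  0.12041665]
0.034 [ 0.4956 -0.2187]
0.034 [ 0.5592 -0.2188]
0.034 [ 0.5272 -0.1875]
0.034 [ 0.4856 -0.1696]
0.034 [ 0.5815 -0.1834]
0.06 [ 0.5016 -0.2128]
0.06 [ 0.5496 -0.2128]
0.06 [ 0.5256 -0.1959]
```

```bash
python3 -m crank '[{"linear":[1.5,0,15],"twist":0},{"linear":[0,0,15],"twist":0},{"linear":[0,0,10],"twist":0},{"linear":[0,0,5],"twist":0},{"linear":[0,0,4],"twist":0},{"linear":[0,0,0],"twist":0},{"linear":[0,0,0],"twist":0}]'
```

```text
time: 6.85
ee_pos: [0.5248, -0.214, 0.0689]
eef_rot: [[1.0, -0.0, 0.001], [-0.0, -1.0, -0.0], [0.001, 0.0, -1.0]]
wrist_force: [0.2, -1.0, -1.4]
grip_width: 0.515
```

Nearly on the floor; a bit more until contact shows.

```bash
python3 -m crank '[{"linear":[0,0,1.5],"twist":0},{"linear":[0,0,1],"twist":0},{"linear":[0,0,0],"twist":0},{"linear":[0,0,0],"twist":0}]'
```

```text
time: 7.25
ee_pos: [0.5249, -0.2141, 0.067]
eef_rot: [[1.0, -0.0, 0.001], [-0.0, -1.0, -0.001], [0.001, 0.001, -1.0]]
wrist_force: [-2.5, 1.2, 5.3]
grip_width: 0.515
```

```bash
python3 -m crank '[{"linear":[0,0,0],"twist":0},{"linear":[0,0,0],"twist":0},{"linear":[0,0,0],"twist":0},{"linear":[0,0,0],"twist":0},{"linear":[0,0,0],"twist":0},{"linear":[0,0,-20],"twist":0},{"linear":[0,0,-40],"twist":0},{"linear":[0,0,-40],"twist":0},{"linear":[0,0,-40],"twist":0},{"linear":[0,0,-43],"twist":0},{"linear":[-28,30,0],"twist":0},{"linear":[-28,30,0],"twist":0},{"linear":[-28,30,0],"twist":0},{"linear":[-28,30,0],"twist":0},{"linear":[0,0,0],"twist":0},{"linear":[0,0,0],"twist":0}]' -1
python3 look.py w6
```

```text
time: 8.85
ee_pos: [0.412, -0.3344, 0.2489]
eef_rot: [[1.0, -0.002, 0.0], [-0.002, -1.0, 0.0], [0.0, -0.0, -1.0]]
wrist_force: [0.4, -0.9, 0.4]
grip_width: 0.999
8.85 [ 0.412  -0.3344  0.2489] [ 1.0e+00 -2.2e-03  4.0e-04] 0.9992321918277569
```

View pics/w6.png

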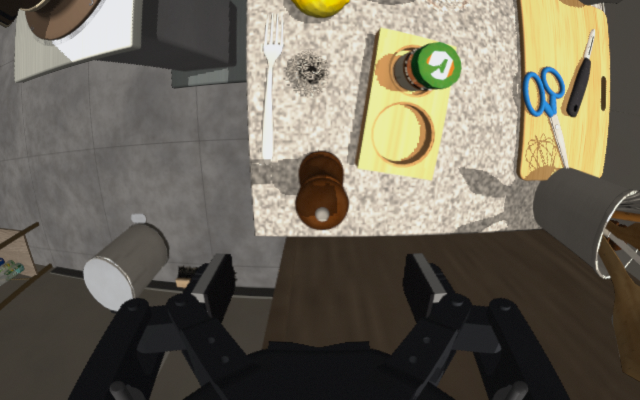

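Jar stands in the small well. Mill ball at about (322,203), knob (322,214); large well rim (402,134); scourer (308,72).

```bash
python3 - <<'E'
from h import *
s=arm.read_state()
a=cv2.imread('pics/w6.png');cv2.imwrite('pics/w6z.png',cv2.resize(a[20:240,280:470],None,fx=2.7,fy=2.7,interpolation=cv2.INTER_CUBIC))
for n,p,z in(('ball',(322,203),.124),('knob',(322,214),.147),('foot',(322,165),.005),('w2',(402,134),.034),('scour',(308,72),.02),('cap',(437,64),.114)):print(n,wonz(*p,z,s).round(4))
E
```

```text
ball [ 0.4164 -0.347 ]
knob [ 0.4161 -0.3488]
foot [ 0.4177 -0.3373]
w2 [ 0.5118 -0.2926]
scour [ 0.4011 -0.2212]
cap [ 0.5219 -0.2164]
```

View pics/w6z.png

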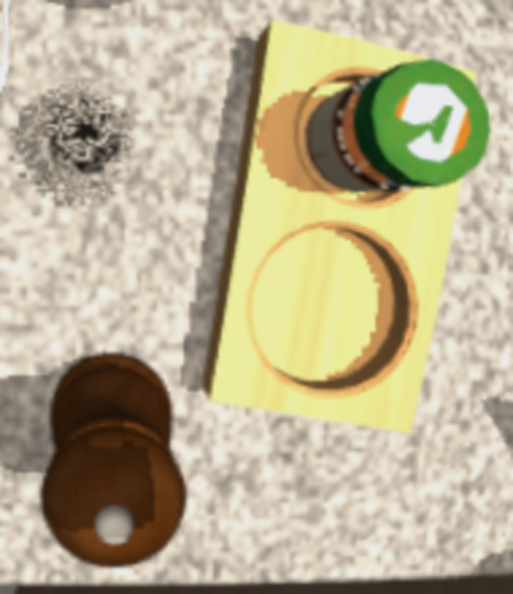

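```bash
python3 -m crank '[{"linear":[2,7,25],"twist":0},{"linear":[2,6,35],"twist":0},{"linear":[0,0,35],"twist":0},{"linear":[0,0,30],"twist":0},{"linear":[0,0,17],"twist":0},{"linear":[0,0,0],"twist":0},{"linear":[0,0,0],"twist":0}]' -1
python3 look.py w7; python3 look.py s7 scene
```

```text
time: 9.6
ee_pos: [0.4173, -0.3461, 0.1071]
eef_rot: [[1.0, 0.002, -0.0], [0.002, -1.0, 0.0], [-0.0, -0.0, -1.0]]
wrist_force: [0.4, -0.3, 0.7]
grip_width: 0.999
9.6 [ 0.4173 -0.3461  0.1071] [ 1.0e+00  1.8e-03 -1.0e-04] 0.9994549575950198
9.65 [ 0.4176 -0.3466  0.1079] [1.     0.0014 0.0011] 0.9981150312613734
```

View pics/w7.png

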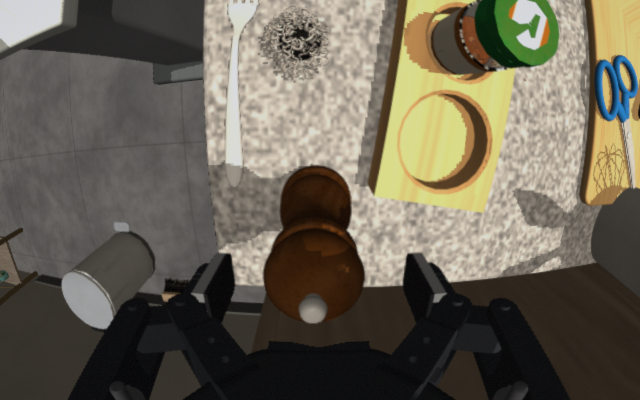

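View pics/s7.png

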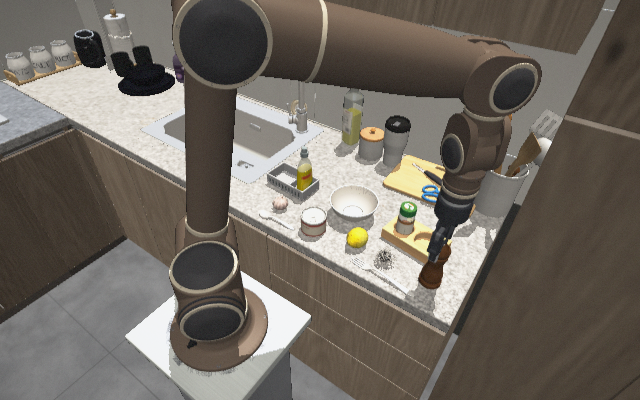

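```bash
python3 - <<'E'
from h import *
s=arm.read_state();print(s['ee_pos'].round(4))
for p,z in(((313,308),.147),((314,272),.124),((444,141),.034)):print(wonz(*p,z,s).round(4))
E
python3 -m crank '[{"linear":[-1,1,2],"twist":0},{"linear":[0,0,0],"twist":0},{"linear":[0,0,0],"twist":0},{"linear":[0,0,0],"twist":0},{"linear":[0,0,0],"twist":0},{"linear":[0,0,0],"twist":0},{"linear":[0,0,0],"twist":0},{"linear":[0,0,0],"twist":0}]' 1
```

```text
[ 0.4177 -0.347   0.1083]
[ 0.4159 -0.3498]
[ 0.4161 -0.3461]
[ 0.5115 -0.2942]
time: 10.5
ee_pos: [0.4159, -0.3483, 0.106]
eef_rot: [[1.0, -0.0, 0.002], [-0.0, -1.0, -0.001], [0.002, 0.001, -1.0]]
wrist_force: [-0.2, 1.5, 5.5]
grip_width: 0.537
```

```bash
python3 -m crank '[{"linear":[0,0,-20],"twist":0},{"linear":[0,0,-35],"twist":0},{"linear":[0,0,-25],"twist":0},{"linear":[32.2,-18.6,0],"twist":0},{"linear":[32.2,-18.6,0],"twist":0},{"linear":[32.2,-18.6,0],"twist":0},{"linear":[0,0,20],"twist":0},{"linear":[0,0,0],"twist":0},{"linear":[0,0,0],"twist":0},{"linear":[0,0,0],"twist":0}]'
python3 look.py w8; python3 look.py s8 scene; python3 - <<'E'
import cv2
a=cv2.imread('pics/s8.png');cv2.imwrite('pics/s8z.png',cv2.resize(a[170:290,360:490],None,fx=4,fy=4,interpolation=cv2.INTER_CUBIC))
E
```

```text
time: 11.5
ee_pos: [0.5117, -0.2925, 0.1655]
eef_rot: [[1.0, -0.001, 0.0], [-0.001, -1.0, -0.0], [0.0, 0.0, -1.0]]
wrist_force: [0.0, -1.2, -1.3]
grip_width: 0.536
11.5 [ 0.5117 -0.2925  0.1655] [ 1.e+00 -1.e-03  2.e-04] 0.5359900793802772
11.55 [ 0.5118 -0.2927  0.1657] [ 1.0e+00 -1.2e-03  8.0e-04] 0.5369852540669048
```

View pics/w8.png

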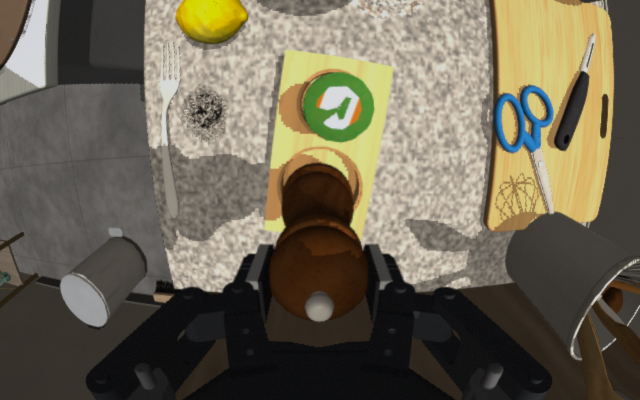

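View pics/s8z.png

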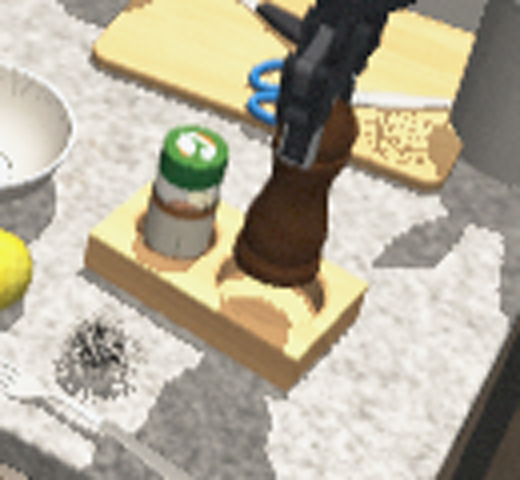

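```bash
python3 - <<'E'
from h import *
s=arm.read_state();print(s['ee_pos'].round(4))
for p,z in(((278,185),.034),((358,185),.034),((318,148),.034),((318,163),.06),((282,195),.06),((355,195),.06),((286,50),.034),((393,67),.034)):print(p,wonz(*p,z,s).round(4))
E
```

```text
[ 0.5119 -0.2927  0.1657]
(278, 185) [ 0.4751 -0.2908]
(358, 185) [ 0.5491 -0.2909]
(318, 148) [ 0.5122 -0.2565]
(318, 163) [ 0.5122 -0.2648]
(282, 195) [ 0.4817 -0.2922]
(355, 195) [ 0.5434 -0.2923]
(286, 50) [ 0.4846 -0.1685]
(393, 67) [ 0.5783 -0.1822]
```

```bash
python3 -m crank '[{"linear":[0,0,15],"twist":0},{"linear":[0,0,15],"twist":0},{"linear":[0,0,10],"twist":0},{"linear":[0,0,6],"twist":0},{"linear":[0,0,3],"twist":0},{"linear":[0,0,2],"twist":0},{"linear":[0,0,1],"twist":0},{"linear":[0,0,0],"twist":0},{"linear":[0,0,0],"twist":0}]'
```

```text
time: 12.5
ee_pos: [0.5124, -0.2923, 0.1141]
eef_rot: [[1.0, -0.0, 0.001], [-0.0, -1.0, -0.001], [0.001, 0.001, -1.0]]
wrist_force: [-2.1, 1.0, 6.3]
grip_width: 0.536
```

```bash
python3 -m crank '[{"linear":[0,0,0],"twist":0},{"linear":[0,0,0],"twist":0},{"linear":[0,0,0],"twist":0},{"linear":[0,0,0],"twist":0},{"linear":[0,0,-20],"twist":0},{"linear":[0,0,-40],"twist":0},{"linear":[0,0,-40],"twist":0},{"linear":[0,0,-40],"twist":0},{"linear":[-28,-18,0],"twist":0},{"linear":[-28,-18,0],"twist":0},{"linear":[-28,-18,0],"twist":0},{"linear":[-28,-18,40],"twist":0},{"linear":[0,0,0],"twist":0},{"linear":[0,0,0],"twist":0}]' -1
python3 look.py w9; python3 look.py s9 scene; python3 -c "
from bench import arm;print(arm.read_state()['joint_positions'])
import cv2
a=cv2.imread('pics/s9.png');cv2.imwrite('pics/s9z.png',cv2.resize(a[170:290,360:490],None,fx=4,fy=4,interpolation=cv2.INTER_CUBIC))"
```

```text
time: 13.9
ee_pos: [0.3997, -0.2199, 0.2131]
eef_rot: [[1.0, 0.0, -0.002], [0.0, -1.0, 0.001], [-0.002, -0.001, -1.0]]
wrist_force: [0.9, 0.1, 1.8]
grip_width: 0.999
13.9 [ 0.3997 -0.2199  0.2131] [ 1.0e+00  1.0e-04 -2.5e-03] 0.999034098213573
13.95 [ 0.4018 -0.221   0.215 ] [1.     0.     0.0013] 0.9980974634088088
[-5.03057229e-01  2.27126169e-04 -2.07684808e-01  1.35931348e+00
  4.92443914e-06  1.06776197e+00]
```

View pics/w9.png

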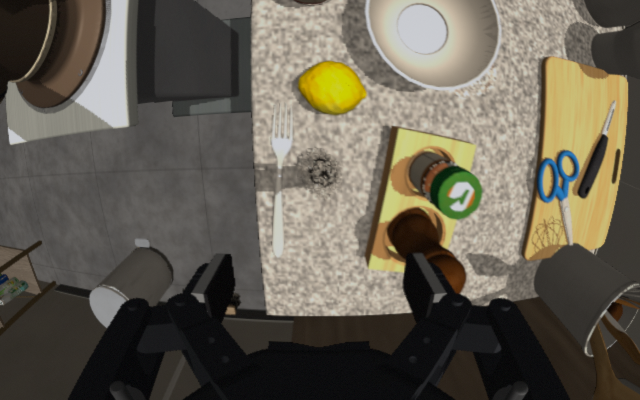

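View pics/s9z.png

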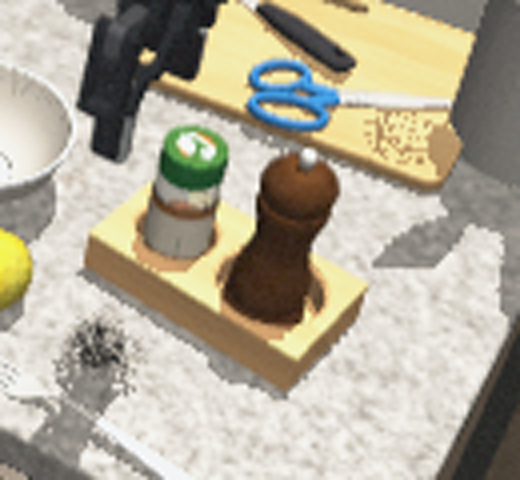

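```bash
python3 - <<'E'
from h import *
s=arm.read_state();print(s['ee_pos'].round(4))
for n,p,z in(('scour',(321,169),.02),('fork',(288,180),.003),('lemon',(333,87),.029),('ltip',(366,92),.029),('ltip2',(300,82),.029),('bowl',(433,22),.058)):print(n,wonz(*p,z,s).round(4))
E
python3 -m crank '[{"linear":[0,0,0],"twist":0.131},{"linear":[0,0,0],"twist":0.131},{"linear":[0,0,0],"twist":0.131},{"linear":[0,0,0],"twist":0.131},{"linear":[0,0,0],"twist":0.131},{"linear":[0,0,0],"twist":0.131},{"linear":[0,0,0],"twist":0.131},{"linear":[0,0,0],"twist":0.131},{"linear":[0,0,0],"twist":0},{"linear":[0,0,0],"twist":0}]'
python3 look.py w10
```

```text
[ 0.4029 -0.2217  0.216 ]
scour [ 0.4069 -0.2198]
fork [ 0.3678 -0.2371]
lemon [ 0.4192 -0.1291]
ltip [ 0.454  -0.1337]
ltip2 [ 0.3848 -0.1237]
bowl [ 0.5177 -0.0575]
time: 15.0
ee_pos: [0.4028, -0.2217, 0.2156]
eef_rot: [[0.502, -0.865, 0.002], [-0.865, -0.502, -0.001], [0.002, -0.001, -1.0]]
wrist_force: [0.4, 0.4, -0.3]
grip_width: 1.001
15.0 [ 0.4028 -0.2217  0.2156] [ 0.5019 -0.8649  0.0023] 1.0012854546845715
```

View pics/w10.png

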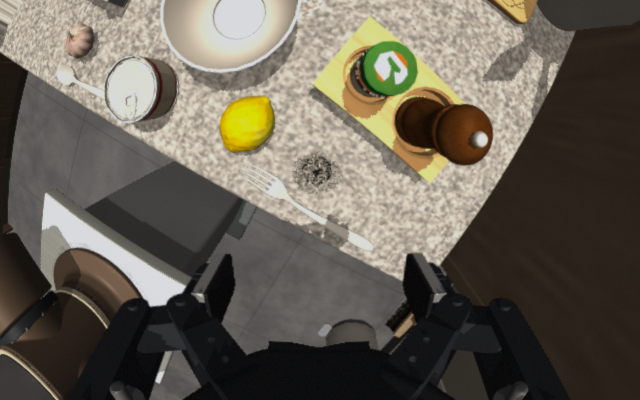

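```bash
python3 - <<'E'
from h import *
s=arm.read_state();print(s['ee_pos'].round(4))
R=s['eef_rot']
for n,p,z in(('scour',(316,171),.021),('lemon',(247,123),.029),('lt',(266,97),.029),('lt2',(227,148),.029)):
    w=wonz(*p,z,s);print(n,w.round(4),(R.T@np.append(w-s['ee_pos'][:2],0)).round(4))
E
```

```text
[ 0.4024 -0.2215  0.2153]
scour [ 0.4021 -0.219 ] [-0.0023 -0.001  -0.    ]
lemon [ 0.4132 -0.1272] [-0.0761 -0.0566 -0.0001]
lt [ 0.4475 -0.1321] [-0.0547 -0.0838 -0.    ]
lt2 [ 0.378  -0.1198] [-1.002e-01 -2.990e-02 -1.000e-04]
```

Shift −2 mm, −1 mm in the tool axes, narrow the jaws, twist +0.24, go partway down and look.

```bash
python3 -m crank '[{"linear":[-2,-1,20],"twist":0},{"linear":[0,0,35],"twist":0.12},{"linear":[0,0,35],"twist":0.12},{"linear":[0,0,30],"twist":0},{"linear":[0,0,20],"twist":0},{"linear":[0,0,0],"twist":0},{"linear":[0,0,0],"twist":0},{"linear":[0,0,0],"twist":0}]' -0.6
python3 look.py w11
```

```text
time: 15.85
ee_pos: [0.4022, -0.2192, 0.076]
eef_rot: [[0.28, -0.96, 0.002], [-0.96, -0.28, -0.001], [0.002, -0.002, -1.0]]
wrist_force: [1.4, 0.3, -0.4]
grip_width: 0.8
15.85 [ 0.4022 -0.2192  0.076 ] [ 0.2797 -0.9601  0.0018] 0.8000107713066688
```

View pics/w11.png

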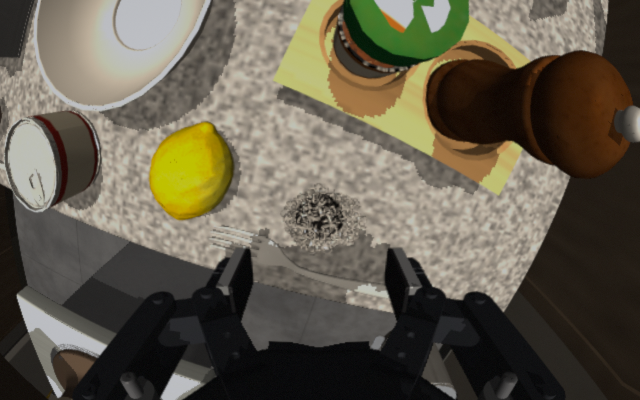

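```bash
python3 - <<'E'
from h import *
s=arm.read_state();print(s['ee_pos'].round(4))
R=s['eef_rot']
for n,p,z in(('scour',(322,215),.021),('forkhead',(265,240),.004),('lemonR',(233,180),.029),('lemonB',(195,219),.02)):
    w=wonz(*p,z,s);print(n,w.round(4),(R.T@np.append(w-s['ee_pos'][:2],0)).round(4))
E
```

```text
[ 0.4022 -0.2191  0.076 ]
scour [ 0.4059 -0.2208] [ 0.0026 -0.0031  0.    ]
forkhead [ 0.3671 -0.1863] [-0.0413  0.0246 -0.0001]
lemonR [ 0.4158 -0.1576] [-0.0553 -0.0303 -0.    ]
lemonB [ 0.376  -0.1329] [-0.0901  0.0011 -0.0002]
```

```bash
python3 -m crank '[{"linear":[2,-3,20],"twist":0},{"linear":[0,0,20],"twist":0},{"linear":[0,0,15],"twist":0},{"linear":[0,0,8],"twist":0},{"linear":[0,0,0],"twist":0},{"linear":[0,0,0],"twist":0}]' -0.6
python3 -m crank '[{"linear":[0,0,0],"twist":0},{"linear":[0,0,0],"twist":0},{"linear":[0,0,0],"twist":0},{"linear":[0,0,0],"twist":0},{"linear":[0,0,0],"twist":0},{"linear":[0,0,0],"twist":0}]' 1
python3 look.py w12
```

```text
time: 16.5
ee_pos: [0.4051, -0.2199, 0.0123]
eef_rot: [[0.279, -0.96, 0.001], [-0.96, -0.279, -0.001], [0.001, -0.001, -1.0]]
wrist_force: [-0.0, -0.1, -0.6]
grip_width: 0.799
time: 17.1
ee_pos: [0.4054, -0.2202, 0.0133]
eef_rot: [[0.279, -0.96, 0.002], [-0.96, -0.279, -0.002], [0.002, -0.002, -1.0]]
wrist_force: [-2.7, 1.5, 9.1]
grip_width: 0.644
17.1 [ 0.4054 -0.2202  0.0133] [ 0.279  -0.9603  0.0021] 0.6438087042697904
```

View pics/w12.png

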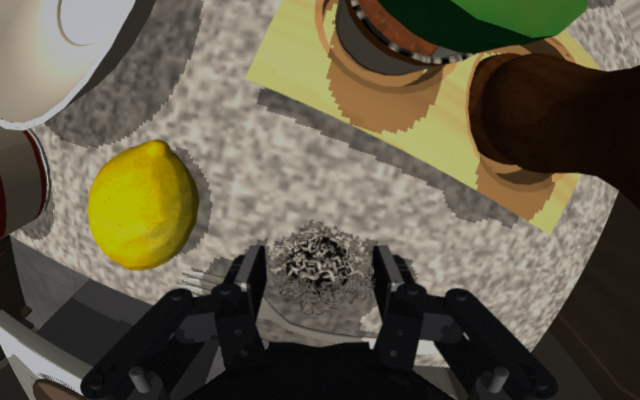

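```bash
python3 -m crank '[{"linear":[0,0,-20],"twist":0},{"linear":[0,0,-40],"twist":0},{"linear":[0,0,-40],"twist":0},{"linear":[0,0,-40],"twist":0},{"linear":[0,0,-40],"twist":0},{"linear":[0,0,0],"twist":-0.143},{"linear":[0,0,0],"twist":-0.143},{"linear":[0,0,0],"twist":-0.143},{"linear":[0,0,0],"twist":-0.143},{"linear":[0,0,0],"twist":-0.143},{"linear":[0,0,0],"twist":-0.143},{"linear":[0,0,0],"twist":-0.143},{"linear":[0,0,0],"twist":-0.143},{"linear":[0,0,0],"twist":-0.144},{"linear":[0,0,0],"twist":0}]'
python3 -m crank '[{"linear":[0,-35,0],"twist":0},{"linear":[0,-40,0],"twist":0},{"linear":[0,-40,0],"twist":0},{"linear":[0,-40,0],"twist":0},{"linear":[0,-40,0],"twist":0},{"linear":[0,-40,0],"twist":0},{"linear":[0,-40,0],"twist":0},{"linear":[0,-40,0],"twist":0},{"linear":[0,-40,0],"twist":0},{"linear":[0,-40,0],"twist":0},{"linear":[0,-40,0],"twist":0},{"linear":[0,0,0],"twist":0},{"linear":[0,0,0],"twist":0},{"linear":[0,0,0],"twist":0}]'
python3 look.py w13
```

```text
time: 18.65
ee_pos: [0.4047, -0.2197, 0.1922]
eef_rot: [[1.0, 0.0, 0.001], [0.0, -1.0, -0.001], [0.001, 0.001, -1.0]]
wrist_force: [0.0, 0.8, 0.3]
grip_width: 0.646
time: 20.05
ee_pos: [0.4044, 0.2147, 0.1916]
eef_rot: [[1.0, -0.002, 0.0], [-0.002, -1.0, -0.0], [0.0, 0.0, -1.0]]
wrist_force: [0.2, 0.4, -0.1]
grip_width: 0.646
20.05 [0.4044 0.2147 0.1916] [ 1.0e+00 -2.1e-03  1.0e-04] 0.6462235715795643
```

View pics/w13.png

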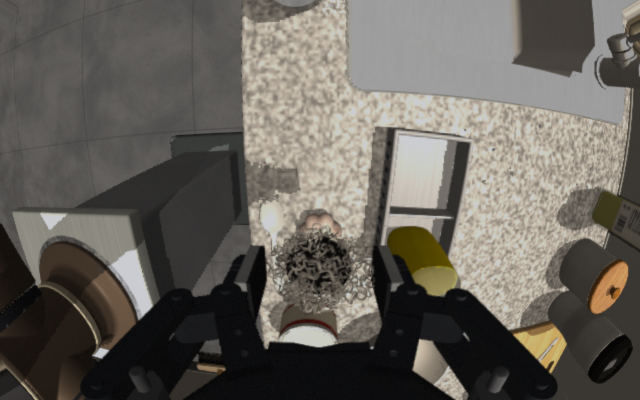

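```bash
python3 - <<'E'
from h import *
s=arm.read_state();print(s['ee_pos'].round(4))
a=cv2.imread('pics/w13.png');cv2.imwrite('pics/w13z.png',cv2.resize(a[115:255,360:490],None,fx=4,fy=4,interpolation=cv2.INTER_CUBIC))
P=[wonz(*p,.043,s) for p in((391,129),(472,137),(388,209),(458,214))]
print(np.array(P).round(4))
E
```

```text
[0.4045 0.2145 0.1916]
[[0.4744 0.2672]
 [0.5623 0.2633]
 [0.4759 0.1861]
 [0.5563 0.1794]]
```

View pics/w13z.png

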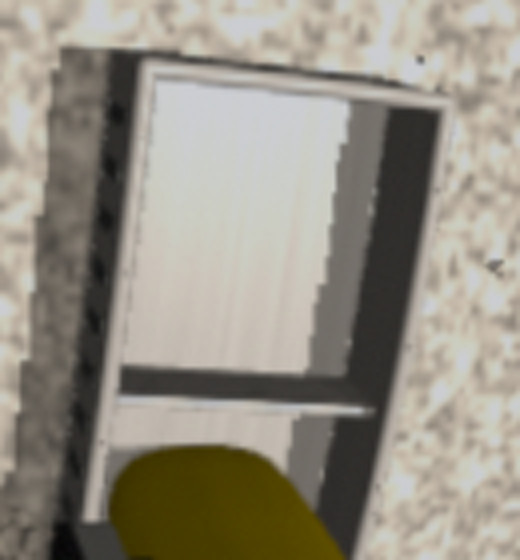

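```bash
python3 - <<'E'
from h import *
s=arm.read_state()
P=np.array([wonz(*p,.043,s) for p in((396.6,130.1),(472,140),(387,214.6),(456.6,217.5))])
print(P.round(4),P.mean(0))
E
```

```text
[[0.48   0.2663]
 [0.5626 0.2602]
 [0.4753 0.18  ]
 [0.5552 0.1753]] [0.51828303 0.2204486 ]
```

```bash
python3 -m crank '[{"linear":[37.5,-2,0],"twist":0},{"linear":[37.5,-2,0],"twist":0},{"linear":[37.5,-1,0],"twist":0},{"linear":[0,0,30],"twist":0},{"linear":[0,0,40],"twist":0},{"linear":[0,0,40],"twist":0},{"linear":[0,0,20],"twist":0},{"linear":[0,0,10],"twist":0},{"linear":[0,0,0],"twist":0},{"linear":[0,0,0],"twist":0}]'
python3 look.py w14;python3 look.py s14 scene; python3 - <<'E'
import cv2
a=cv2.imread('pics/s14.png');cv2.imwrite('pics/s14z.png',cv2.resize(a[110:230,230:370],None,fx=4,fy=4,interpolation=cv2.INTER_CUBIC))
E
```

```text
time: 21.1
ee_pos: [0.5179, 0.2201, 0.0527]
eef_rot: [[1.0, -0.001, 0.002], [-0.001, -1.0, 0.001], [0.002, -0.001, -1.0]]
wrist_force: [-0.4, 0.1, -0.6]
grip_width: 0.643
21.1 [0.5179 0.2201 0.0527] [ 1.     -0.0012  0.0017] 0.6429953740822679
21.15 [0.5182 0.2204 0.0531] [ 1.0e+00 -8.0e-04  2.5e-03] 0.641069804161471
```

View pics/w14.png

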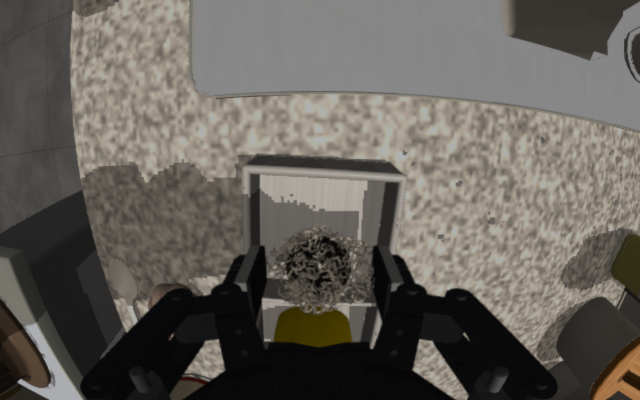

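View pics/s14z.png

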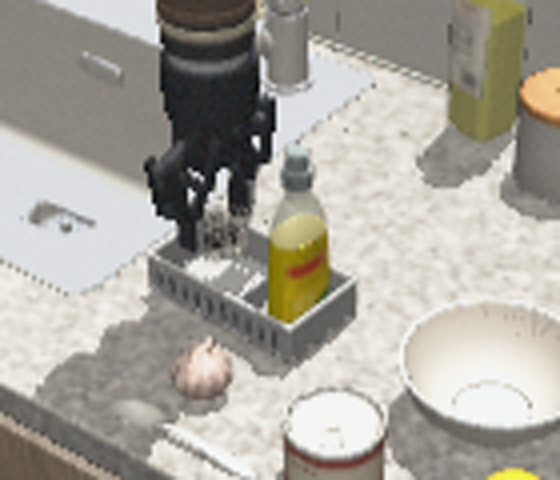

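```bash
python3 - <<'E'
from h import *
s=arm.read_state();print(s['ee_pos'].round(4))
for p,z in(((325,178),.043),((318,302),.043),((250,176),.043),((403,180),.043),((322,262),.06)):print(p,wonz(*p,z,s).round(4))
E
```

```text
[0.5182 0.2206 0.0532]
(325, 178) [0.5222 0.2609]
(318, 302) [0.5185 0.1834]
(250, 176) [0.4835 0.2622]
(403, 180) [0.5631 0.26  ]
(322, 262) [0.5205 0.2219]
```

```bash
python3 -m crank '[{"linear":[2,-1,0],"twist":0},{"linear":[0,0,0],"twist":0}]'
python3 -m crank '[{"linear":[0,0,0],"twist":0},{"linear":[0,0,0],"twist":0},{"linear":[0,0,0],"twist":0},{"linear":[0,0,0],"twist":0},{"linear":[0,0,0],"twist":0},{"linear":[0,0,-20],"twist":0},{"linear":[0,0,-40],"twist":0},{"linear":[0,0,-40],"twist":0},{"linear":[0,0,-45],"twist":0},{"linear":[0,0,0],"twist":0},{"linear":[0,0,0],"twist":0}]' -1
python3 look.py w15
```

```text
time: 21.4
ee_pos: [0.5198, 0.2218, 0.0523]
eef_rot: [[1.0, 0.0, 0.002], [0.0, -1.0, 0.001], [0.002, -0.001, -1.0]]
wrist_force: [0.1, 0.3, -0.9]
grip_width: 0.644
time: 22.5
ee_pos: [0.5197, 0.2217, 0.1976]
eef_rot: [[1.0, -0.0, 0.003], [-0.0, -1.0, 0.001], [0.003, -0.001, -1.0]]
wrist_force: [0.5, 0.2, -1.6]
grip_width: 1.004
22.5 [0.5197 0.2217 0.1976] [ 1.     -0.      0.0027] 1.003551872377792
```

View pics/w15.png

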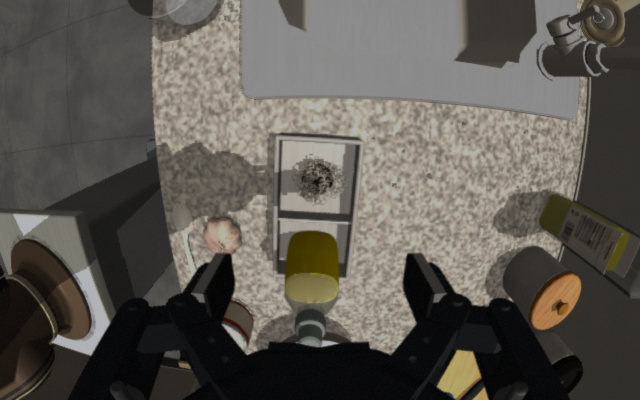

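```bash
python3 -m crank '[{"linear":[-11.8,38.8,0],"twist":0},{"linear":[-11.8,38.8,0],"twist":0},{"linear":[-11.8,38.8,0],"twist":0},{"linear":[-11.8,38.8,0],"twist":0},{"linear":[-11.8,38.8,0],"twist":0},{"linear":[-11.8,38.8,0],"twist":0},{"linear":[-11.8,38.8,0],"twist":0},{"linear":[-11.8,38.8,0],"twist":0},{"linear":[-11.8,38.8,0],"twist":0}]'
python3 -m crank '[{"linear":[0,0,0],"twist":-0.141},{"linear":[0,0,0],"twist":-0.141},{"linear":[0,0,0],"twist":-0.141},{"linear":[0,0,0],"twist":-0.141},{"linear":[0,0,0],"twist":-0.141},{"linear":[0,0,0],"twist":-0.141},{"linear":[0,0,0],"twist":-0.141},{"linear":[0,0,0],"twist":-0.141},{"linear":[0,0,0],"twist":-0.141},{"linear":[0,0,0],"twist":-0.141},{"linear":[0,0,0],"twist":0},{"linear":[0,0,0],"twist":0}]'
python3 look.py w16
```

```text
time: 23.45
ee_pos: [0.4112, -0.1289, 0.1946]
eef_rot: [[1.0, 0.0, -0.003], [0.0, -1.0, 0.001], [-0.003, -0.001, -1.0]]
wrist_force: [0.7, 0.4, 0.0]
grip_width: 0.999
time: 24.65
ee_pos: [0.4122, -0.1276, 0.1952]
eef_rot: [[0.163, 0.987, -0.002], [0.987, -0.163, 0.001], [0.0, -0.002, -1.0]]
wrist_force: [1.5, -0.3, 0.0]
grip_width: 0.998
24.65 [ 0.4122 -0.1276  0.1952] [1.634e-01 9.866e-01 3.000e-04] 0.9980837103250462
```

View pics/w16.png

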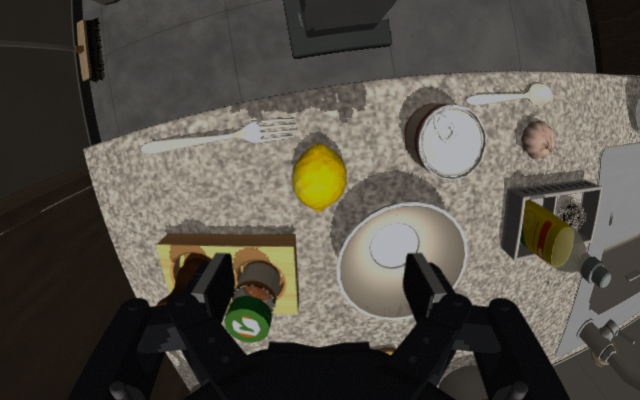

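```bash
cat > lem.py <<'E'
from h import *
s=arm.read_state();a=cv2.cvtColor(arm.get_image('wrist'),cv2.COLOR_RGB2HSV)
m=cv2.inRange(a,(22,150,60),(32,255,255));c=max(cv2.findContours(m,0,2)[0],key=cv2.contourArea)
p,ax,an=cv2.fitEllipse(c);w=wonz(*p,.029,s);print(p,ax,an,s['ee_pos'].round(4),w.round(4),(s['eef_rot'].T@np.append(w-s['ee_pos'][:2],0)).round(4))
E
python3 lem.py
```

```text
(318.8286437988281, 176.93035888671875) (52.02956771850586, 64.06993103027344) 3.4384753704071045 [ 0.4123 -0.1277  0.1955] [ 0.4122 -0.1271] [ 0.0005 -0.0002  0.    ]
```

```bash
python3 -m crank '[{"linear":[0.5,0,30],"twist":0},{"linear":[0,0,40],"twist":0},{"linear":[0,0,40],"twist":0},{"linear":[0,0,40],"twist":0},{"linear":[0,0,22],"twist":0},{"linear":[0,0,13],"twist":0},{"linear":[0,0,0],"twist":0},{"linear":[0,0,0],"twist":0}]' -1
python3 -m crank '[{"linear":[0,0,0],"twist":0},{"linear":[0,0,0],"twist":0},{"linear":[0,0,0],"twist":0},{"linear":[0,0,0],"twist":0},{"linear":[0,0,0],"twist":0},{"linear":[0,0,0],"twist":0},{"linear":[0,0,0],"twist":0}]' 1
python3 look.py w17
```

```text
time: 25.55
ee_pos: [0.4129, -0.1273, 0.0116]
eef_rot: [[0.161, 0.987, -0.0], [0.987, -0.161, 0.0], [0.0, -0.0, -1.0]]
wrist_force: [-0.0, 0.1, -0.3]
grip_width: 1.0
time: 26.25
ee_pos: [0.4138, -0.1275, 0.013]
eef_rot: [[0.16, 0.987, 0.002], [0.987, -0.16, -0.0], [-0.0, 0.002, -1.0]]
wrist_force: [-1.5, 1.1, 9.3]
grip_width: 0.631
26.25 [ 0.4138 -0.1275  0.013 ] [ 1.603e-01  9.871e-01 -1.000e-04] 0.6312850865595873
```

View pics/w17.png

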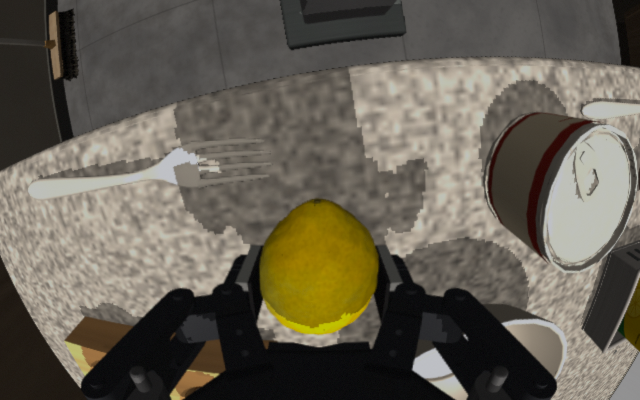

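```bash
python3 -m crank '[{"linear":[0,0,-20],"twist":0},{"linear":[0,0,-40],"twist":0},{"linear":[0,0,-40],"twist":0},{"linear":[0,0,-30],"twist":0},{"linear":[28.6,29.5,0],"twist":0},{"linear":[28.6,29.5,0],"twist":0},{"linear":[28.6,29.5,0],"twist":0},{"linear":[0,0,35],"twist":0},{"linear":[0,0,0],"twist":0},{"linear":[0,0,0],"twist":0},{"linear":[0,0,0],"twist":0}]'
python3 look.py w18; python3 look.py s18 scene
```

```text
time: 27.4
ee_pos: [0.5141, -0.0572, 0.1078]
eef_rot: [[0.161, 0.987, 0.001], [0.987, -0.161, -0.0], [-0.0, 0.001, -1.0]]
wrist_force: [0.5, 0.8, -1.6]
grip_width: 0.63
27.4 [ 0.5141 -0.0572  0.1078] [ 0.1608  0.987  -0.    ] 0.6303300481045456
27.45 [ 0.5143 -0.0573  0.108 ] [1.61e-01 9.87e-01 1.00e-04] 0.6339329071032207
```

View pics/w18.png

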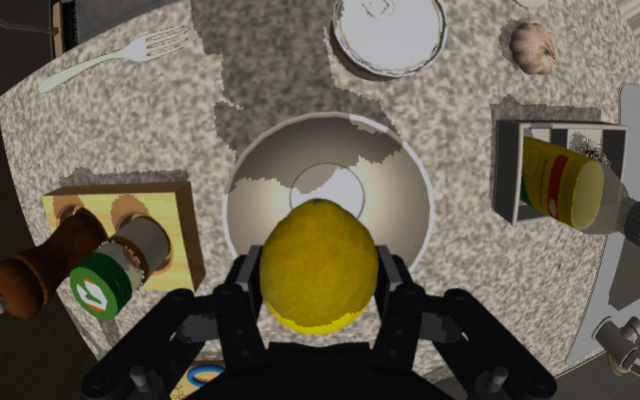

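View pics/s18.png

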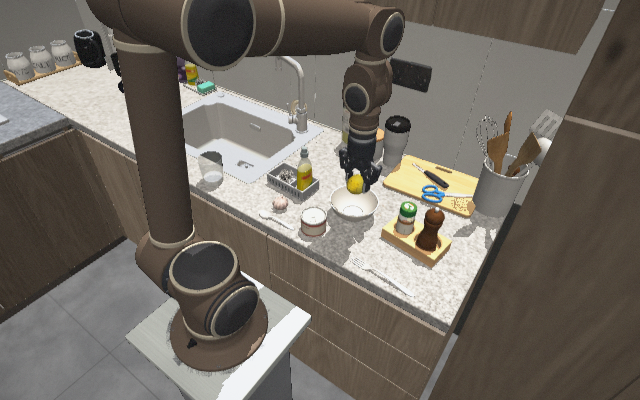

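Lemon held over the bowl (bowl floor at (327,198), rim about (328,210) in the wrist view). Lower and release.

```bash
python3 -m crank '[{"linear":[0,0,25],"twist":0},{"linear":[0,0,25],"twist":0},{"linear":[0,0,14],"twist":0},{"linear":[0,0,0],"twist":0},{"linear":[0,0,0],"twist":0}]'
python3 -m crank '[{"linear":[0,0,0],"twist":0},{"linear":[0,0,0],"twist":0},{"linear":[0,0,0],"twist":0},{"linear":[0,0,0],"twist":0},{"linear":[0,0,-20],"twist":0},{"linear":[0,0,-40],"twist":0},{"linear":[0,0,-40],"twist":0},{"linear":[0,0,-40],"twist":0},{"linear":[0,0,0],"twist":0},{"linear":[0,0,0],"twist":0}]' -0.6
python3 look.py w19
```

```text
time: 28.0
ee_pos: [0.5143, -0.0571, 0.0434]
eef_rot: [[0.161, 0.987, 0.001], [0.987, -0.161, -0.0], [0.0, 0.001, -1.0]]
wrist_force: [-0.8, -0.1, -0.2]
grip_width: 0.633
time: 29.0
ee_pos: [0.5147, -0.0569, 0.1834]
eef_rot: [[0.16, 0.987, 0.003], [0.987, -0.16, -0.0], [0.0, 0.003, -1.0]]
wrist_force: [0.6, 0.1, -0.2]
grip_width: 0.795
29.0 [ 0.5147 -0.0569  0.1834] [1.600e-01 9.871e-01 1.000e-04] 0.79549572822167
```

View pics/w19.png

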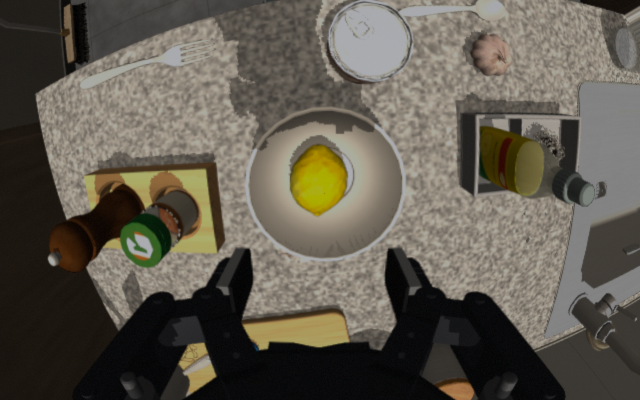

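```bash
python3 -m crank '[{"linear":[-6.4,-39.5,0],"twist":0},{"linear":[-6.4,-39.5,0],"twist":0},{"linear":[33.5,-10.1,0],"twist":0},{"linear":[33.5,-10.1,0],"twist":0},{"linear":[33.5,-10.1,0],"twist":0},{"linear":[33.5,-10.1,0],"twist":0},{"linear":[33.5,-10.1,0],"twist":0},{"linear":[33.5,-10.1,0],"twist":0},{"linear":[0,0,0],"twist":0},{"linear":[0,0,0],"twist":0},{"linear":[0,0,0],"twist":0}]' -1
python3 look.py w20
```

```text
time: 30.15
ee_pos: [0.4058, 0.1507, 0.1814]
eef_rot: [[0.16, 0.987, -0.002], [0.987, -0.161, -0.001], [-0.001, -0.002, -1.0]]
wrist_force: [0.6, -1.0, 0.7]
grip_width: 0.996
30.15 [0.4058 0.1507 0.1814] [ 0.1605  0.987  -0.0012] 0.9957330816321556
```

View pics/w20.png

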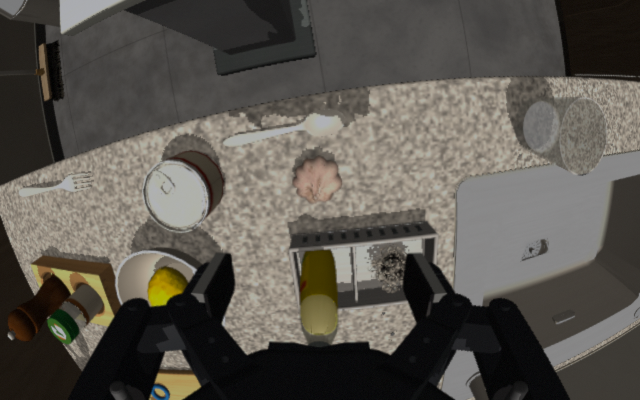

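```bash
python3 - <<'E'
from h import *
s=arm.read_state()
for z in(.022,.03):
    w=wonz(317,176,z,s);print(s['ee_pos'].round(4),w.round(4),(s['eef_rot'].T@np.append(w-s['ee_pos'][:2],0)).round(4))
print([wonz(*p,.022,s).round(4) for p in((291,180),(342,180))])
E
python3 -m crank '[{"linear":[0,0,30],"twist":0},{"linear":[0,0,30],"twist":0},{"linear":[0,0,30],"twist":0},{"linear":[0,0,20],"twist":0},{"linear":[0,0,0],"twist":0},{"linear":[0,0,0],"twist":0}]' -1
python3 look.py w21
```

```text
[0.4061 0.1505 0.1817] [0.4031 0.1495] [-0.0015 -0.0028  0.    ]
[0.4061 0.1505 0.1817] [0.4011 0.1499] [-0.0014 -0.0048  0.    ]
[array([0.4029, 0.1228]), array([0.4112, 0.1738])]
time: 30.8
ee_pos: [0.4064, 0.1506, 0.0726]
eef_rot: [[0.162, 0.987, -0.001], [0.987, -0.162, -0.0], [-0.0, -0.0, -1.0]]
wrist_force: [-0.3, 0.5, 1.5]
grip_width: 0.994
30.8 [0.4064 0.1506 0.0726] [ 1.616e-01  9.869e-01 -3.000e-04] 0.9936491160882636
```

View pics/w21.png

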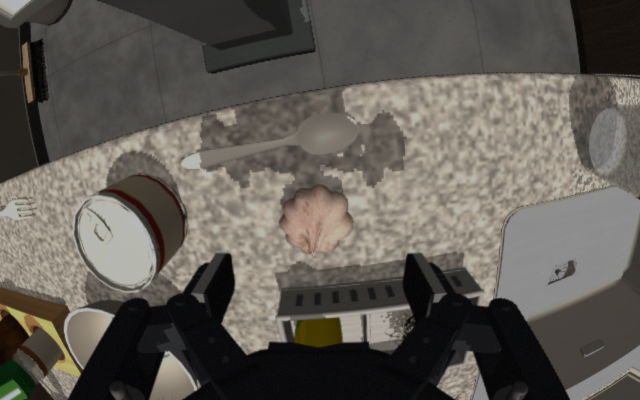

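```bash
python3 - <<'E'
from h import *
s=arm.read_state()
w=wonz(317,220,.024,s);print(s['ee_pos'].round(4),w.round(4),(s['eef_rot'].T@np.append(w-s['ee_pos'][:2],0)).round(4))
E
python3 -m crank '[{"linear":[-1,-2,25],"twist":0},{"linear":[0,0,25],"twist":0},{"linear":[0,0,12],"twist":0},{"linear":[0,0,5],"twist":0},{"linear":[0,0,0],"twist":0},{"linear":[0,0,0],"twist":0}]' -1
python3 -m crank '[{"linear":[0,0,0],"twist":0},{"linear":[0,0,0],"twist":0},{"linear":[0,0,0],"twist":0},{"linear":[0,0,0],"twist":0},{"linear":[0,0,0],"twist":0},{"linear":[0,0,0],"twist":0},{"linear":[0,0,0],"twist":0},{"linear":[0,0,0],"twist":0}]' 1
python3 look.py w22
```

```text
[0.407  0.151  0.0734] [0.4066 0.1502] [-0.0008 -0.0003 -0.    ]
time: 31.45
ee_pos: [0.4051, 0.151, 0.0064]
eef_rot: [[0.16, 0.987, 0.002], [0.987, -0.16, 0.001], [0.001, 0.001, -1.0]]
wrist_force: [0.0, -0.8, 0.4]
grip_width: 1.0
time: 32.25
ee_pos: [0.4046, 0.1507, 0.0066]
eef_rot: [[0.16, 0.987, 0.001], [0.987, -0.16, 0.0], [0.0, 0.001, -1.0]]
wrist_force: [-3.0, -2.1, 10.5]
grip_width: 0.555
32.25 [0.4046 0.1507 0.0066] [1.601e-01 9.871e-01 3.000e-04] 0.5551408324613771
```

View pics/w22.png

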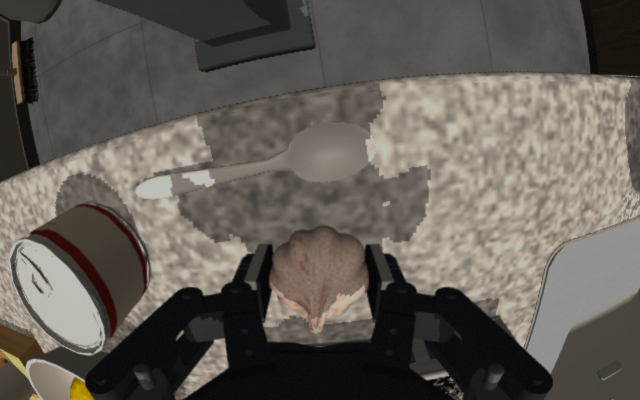

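```bash
python3 -m crank '[{"linear":[0,0,-20],"twist":0},{"linear":[0,0,-40],"twist":0},{"linear":[0,0,-40],"twist":0},{"linear":[0,0,-40],"twist":0},{"linear":[0,0,0],"twist":-0.144},{"linear":[0,0,0],"twist":-0.144},{"linear":[0,0,0],"twist":-0.144},{"linear":[0,0,0],"twist":-0.144},{"linear":[0,0,0],"twist":-0.144},{"linear":[0,0,0],"twist":-0.144},{"linear":[0,0,0],"twist":-0.144},{"linear":[0,0,0],"twist":-0.144},{"linear":[0,0,0],"twist":-0.144},{"linear":[0,0,0],"twist":-0.144},{"linear":[0,0,0],"twist":-0.144},{"linear":[0,0,0],"twist":-0.147},{"linear":[0,0,0],"twist":0}]'
python3 -m crank '[{"linear":[0,-40,0],"twist":0},{"linear":[0,-41,0],"twist":0},{"linear":[0,-41,0],"twist":0},{"linear":[0,-41,0],"twist":0},{"linear":[-36,0,0],"twist":0},{"linear":[-37,0,0],"twist":0},{"linear":[-37,0,0],"twist":0},{"linear":[0,0,0],"twist":0},{"linear":[0,0,0],"twist":0},{"linear":[0,0,0],"twist":0}]'
python3 look.py w23
```

```text
time: 34.0
ee_pos: [0.4042, 0.1506, 0.1455]
eef_rot: [[-1.0, 0.0, 0.0], [0.0, 1.0, 0.0], [-0.0, 0.0, -1.0]]
wrist_force: [-0.5, 0.7, -1.2]
grip_width: 0.555
time: 35.0
ee_pos: [0.513, -0.0123, 0.1452]
eef_rot: [[-1.0, 0.002, -0.001], [0.002, 1.0, 0.0], [0.001, 0.0, -1.0]]
wrist_force: [0.2, 0.3, 0.1]
grip_width: 0.553
35.0 [ 0.513  -0.0123  0.1452] [-1.      0.0019  0.0011] 0.5534540364292135
```

View pics/w23.png

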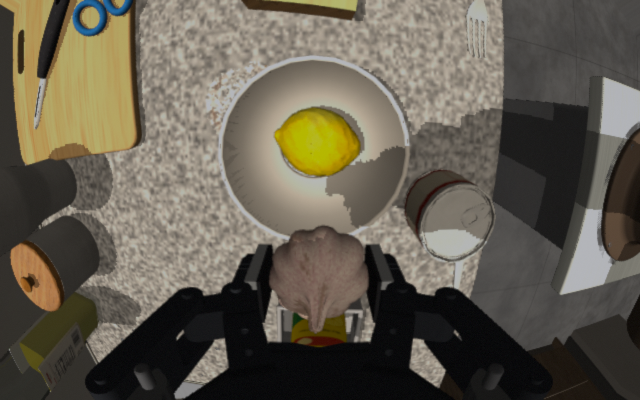

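```bash
python3 - <<'E'
from h import *
s=arm.read_state();print(s['ee_pos'].round(4))
for p,z in(((314.5,57),.058),((219,145),.058),((410,145),.058),((317,142),.036),((314,240),.058)):print(p,wonz(*p,z,s).round(4))
E
python3 -m crank '[{"linear":[0,0,25],"twist":0},{"linear":[0,0,25],"twist":0},{"linear":[0,0,20],"twist":0},{"linear":[0,0,10],"twist":0},{"linear":[0,0,0],"twist":0},{"linear":[0,0,0],"twist":0}]'
python3 look.py w24
```

```text
[ 0.513  -0.0123  0.1455]
(314.5, 57) [ 0.5162 -0.1235]
(219, 145) [ 0.5903 -0.0593]
(410, 145) [ 0.4431 -0.0588]
(317, 142) [ 0.5147 -0.057 ]
(314, 240) [0.5173 0.0204]
time: 35.65
ee_pos: [0.5142, -0.0124, 0.0663]
eef_rot: [[-1.0, 0.001, 0.001], [0.001, 1.0, -0.0], [-0.001, -0.0, -1.0]]
wrist_force: [-1.0, -0.7, 1.1]
grip_width: 0.549
35.65 [ 0.5142 -0.0124  0.0663] [-1.0e+00  7.0e-04 -1.1e-03] 0.5494601396979534
```

View pics/w24.png

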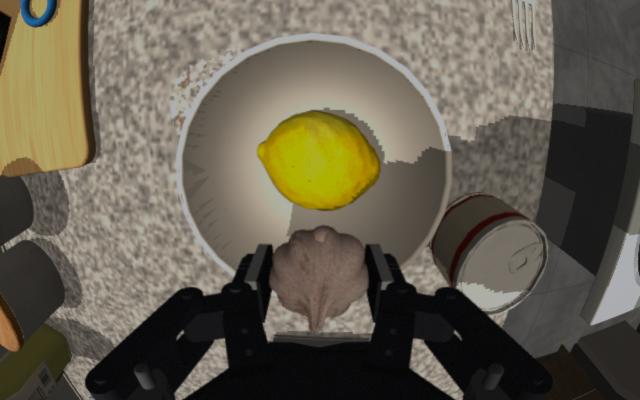

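```bash
python3 -m crank '[{"linear":[-2,-4,8],"twist":0},{"linear":[0,0,8],"twist":0},{"linear":[0,0,0],"twist":0},{"linear":[0,0,0],"twist":0}]'
python3 -m crank '[{"linear":[0,0,0],"twist":0},{"linear":[0,0,0],"twist":0},{"linear":[0,0,0],"twist":0},{"linear":[0,0,0],"twist":0},{"linear":[0,0,-20],"twist":0},{"linear":[0,0,-40],"twist":0},{"linear":[0,0,-40],"twist":0},{"linear":[0,0,-40],"twist":0},{"linear":[0,0,0],"twist":0},{"linear":[0,0,0],"twist":0}]' -0.4
python3 look.py w25; python3 look.py s25 scene
```

```text
time: 36.1
ee_pos: [0.5157, -0.0165, 0.0489]
eef_rot: [[-1.0, 0.001, -0.001], [0.001, 1.0, -0.0], [0.001, -0.0, -1.0]]
wrist_force: [-0.2, 1.0, 0.1]
grip_width: 0.556
time: 37.1
ee_pos: [0.5168, -0.0165, 0.1904]
eef_rot: [[-1.0, 0.001, 0.003], [0.001, 1.0, -0.0], [-0.003, -0.0, -1.0]]
wrist_force: [0.1, -0.1, -0.4]
grip_width: 0.699
37.1 [ 0.5168 -0.0165  0.1904] [-1.0e+00  6.0e-04 -2.6e-03] 0.6985550832225486
37.15 [ 0.516  -0.0164  0.189 ] [-1.e+00  6.e-04  0.e+00] 0.6953043380427705
```

View pics/w25.png

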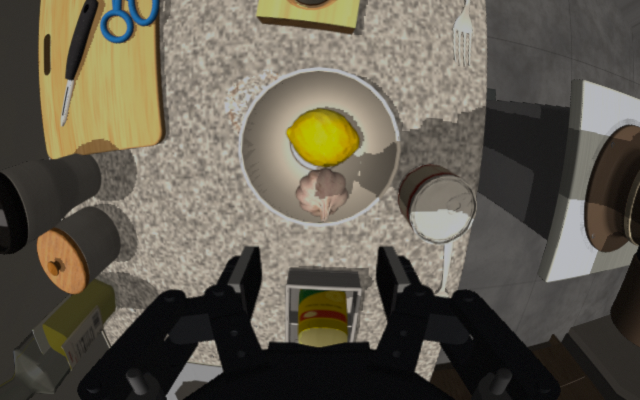

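View pics/s25.png

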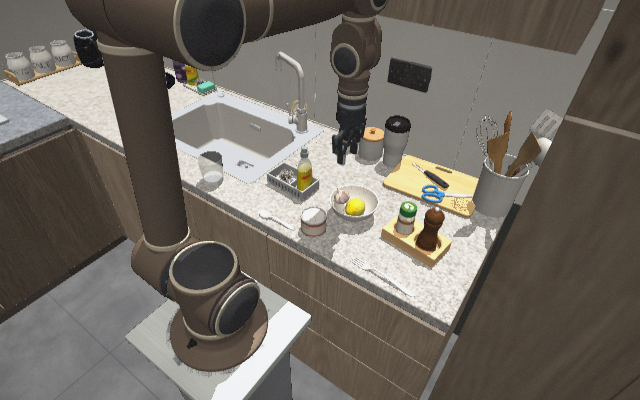

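```bash
python3 - <<'E'
from h import *
s=arm.read_state();print(s['ee_pos'].round(4))
rim=np.array([wonz(*p,.058,s) for p in((241,147),(400,147),(320,69),(320,226))]);print(rim.round(4))
for p,z in(((321,194),.035),((321,194),.05),((322,137),.036)):print(p,wonz(*p,z,s).round(4))
a=cv2.imread('pics/w25.png');cv2.imwrite('pics/w25z.png',cv2.resize(a[60:235,230:410],None,fx=3.2,fy=3.2,interpolation=cv2.INTER_CUBIC))
a=cv2.imread('pics/s25.png');cv2.imwrite('pics/s25z.png',cv2.resize(a[130:270,260:460],None,fx=4,fy=4,interpolation=cv2.INTER_CUBIC))
E
```

```text
[ 0.5155 -0.0164  0.1883]
[[ 0.586  -0.0547]
 [ 0.4419 -0.0546]
 [ 0.5145 -0.1227]
 [ 0.5145  0.0223]]
(321, 194) [ 0.5134 -0.0026]
(321, 194) [ 0.5136 -0.0073]
(322, 137) [ 0.5125 -0.0599]
```

View pics/w25z.png

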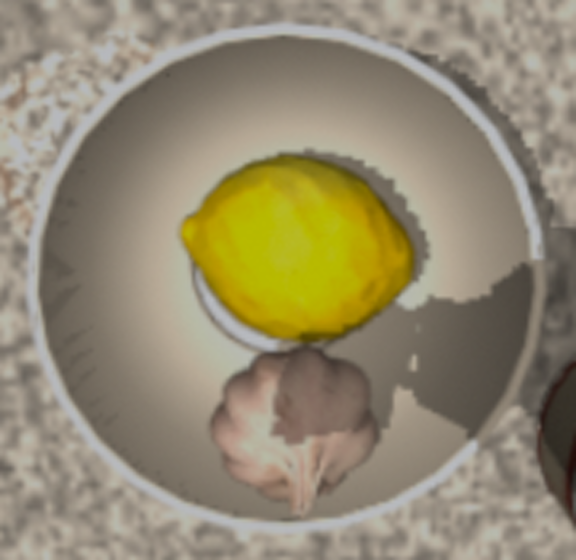

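View pics/s25z.png

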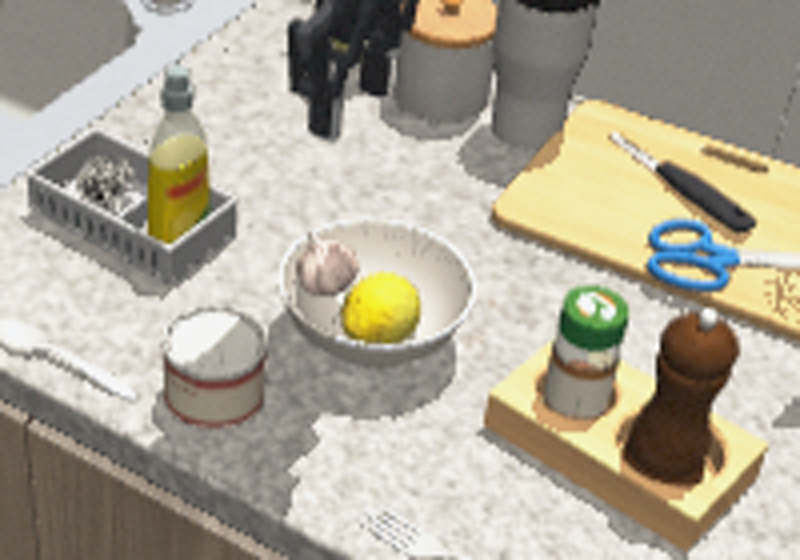

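```bash
python3 -m crank '[{"linear":[0,0,-30],"twist":0},{"linear":[0,0,-40],"twist":0},{"linear":[30,0,0],"twist":0},{"linear":[35,0,0],"twist":0},{"linear":[35,0,0],"twist":0},{"linear":[35,0,0],"twist":0},{"linear":[35,0,0],"twist":0},{"linear":[35,0,0],"twist":0},{"linear":[0,0,0],"twist":0},{"linear":[0,0,0],"twist":0},{"linear":[0,0,0],"twist":0}]'
python3 look.py t26 top; python3 look.py s26 scene; python3 - <<'E'
import cv2
a=cv2.imread('pics/t26.png');cv2.imwrite('pics/t26z.png',cv2.resize(a[130:250,150:510],None,fx=2.2,fy=2.2,interpolation=cv2.INTER_CUBIC))
b=cv2.imread('pics/top0.png');cv2.imwrite('pics/t0z.png',cv2.resize(b[130:250,150:510],None,fx=2.2,fy=2.2,interpolation=cv2.INTER_CUBIC))
c=cv2.imread('pics/s25.png');d=cv2.imread('pics/s26.png');print(cv2.absdiff(c,d)[180:260,270:460].max(), )
E
```

```text
time: 38.3
ee_pos: [0.3117, -0.0163, 0.2587]
eef_rot: [[-1.0, 0.001, -0.001], [0.001, 1.0, 0.0], [0.001, 0.0, -1.0]]
wrist_force: [0.5, -0.1, -0.3]
grip_width: 0.7
38.3 [ 0.3117 -0.0163  0.2587] [-1.e+00  6.e-04  9.e-04] 0.7002477839554488
38.35 [ 0.3118 -0.0163  0.2587] [-1.0e+00  5.0e-04  1.1e-03] 0.6992640558342942
211
```

View pics/t26z.png

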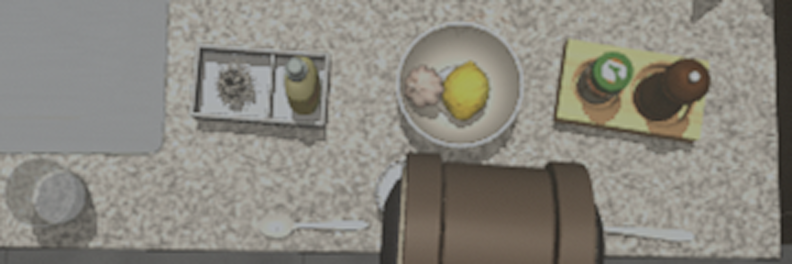

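View pics/t0z.png

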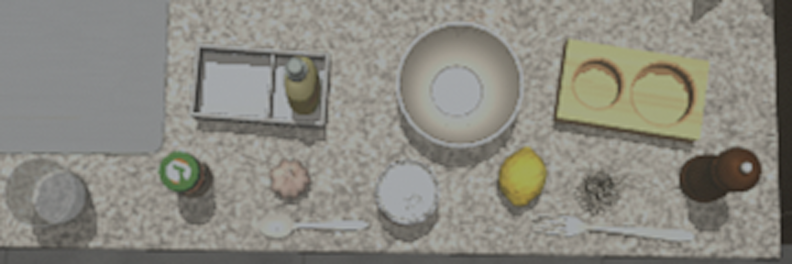

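View pics/s26.png

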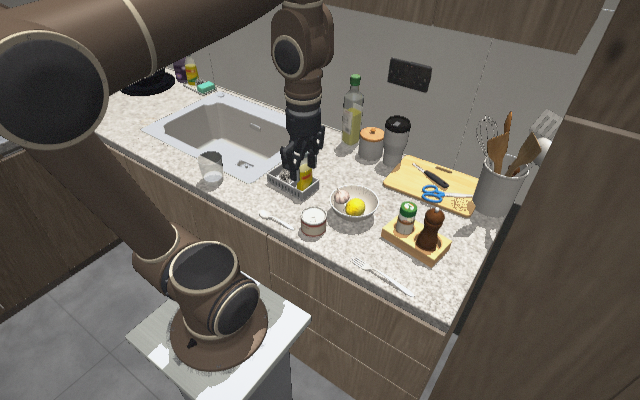

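```bash
python3 - <<'E'
from h import *
T=lambda x,y:(150+x/2.2-.3,130+y/2.2-.3)
c=np.array([.5136,-.2569]);a=-.145;r=np.array([[np.cos(a),-np.sin(a)],[np.sin(a),np.cos(a)]])
for n,p,z in(('cap',(613,71),.114),('head',(685,81),.132),('knob',(695,78),.156)):print(n,(r.T@(onz('top',*T(*p),z)-c)).round(4))
print('garlic-bowl',np.hypot(*(onz('top',*T(423,86),.035)-onz('top',*T(460,85),.058))))
d=cv2.absdiff(cv2.imread('pics/scene0.png'),cv2.imread('pics/s26.png'));print('tin/glass change',d[205:238,298:328].mean(),d[148:190,195:226].mean())
E
```

```text
cap [0.0017 0.0428]
head [-0.001  -0.0328]
knob [-0.0014 -0.0366]
garlic-bowl 0.04223568311030034
tin/glass change 1.7003367003367003 1.9628776241679466
```

All checks agree, so I'm handing in.

```bash
python3 -c "
from bench import arm
print(arm.sign_off(),arm.read_state()['time'])"
```

```text
the job is handed in; nothing more can be done
the job is handed in; nothing more can be done
```

All five things are back in place and the job is handed in, at about 38 s of the 128 s allowed. The sign-off gave no verdict.

- **Spice jar:** it went into the small well until the wrist felt it touch at floor height. In the last top view its cap is within about 2 mm of the well axis.
- **Pepper mill:** it was set down the same way in the large well. Its knob and head are within about 3 mm of the well axis, so it stands upright.
- **Scourer:** it was dropped from about 3 cm into the empty caddy bay and lies in the middle.
- **Lemon and garlic:** both are in the bowl. The lemon is about 10 mm from its axis. The garlic rests between the lemon and the wall with its stalk tilted outwards, about 42 mm out in the top view and 43–47 mm in the wrist view; the limit is 62 mm.
- **Tin and glass:** they look the same in the scene camera before and after. In the last top view the arm partly hid the tin.

**Camera disagreement:** the three cameras differed by about 3–10 mm on positions. I used close wrist views for the grasps and placings, and those fitted.

**Not measured directly:** the depth of the jar and mill in their wells comes from the contact force and tool height when they were set down.

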